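# Get the level out from behind the stock and put the stock back

### The arm

A 7-joint arm with a two-finger parallel gripper is mounted at the origin on the work surface. World frame = base frame: x ahead of the robot, y to its left, z up, the work surface at z = 0. Lengths are in m, angles in rad, forces in N, time in s.
With the tool pointing down it reaches from about 0.4 to 0.85 m from the base axis. Payload 10.4 kg.
Tool frame: the origin (TCP) lies at the very end of the fingers, on their centre line; the grasp point (between the pads) lies 19 mm behind it; y points along the fingers, z is the direction in which the jaws open and shut, and the axes are right-handed (so a half turn about y gives the same grasp; the last joint's range is limited). The gripper opens to 85 mm and grips with 20 to 120 N. Pads are 22 mm wide; open, the fingers measure 114 mm over their backs; the gripper's body (76 mm by 85 mm) begins 54 mm behind the grasp point. The pads swing forward as they close: fully open they stand 13 mm farther back than shut.
Start: joints at [-1.313, 0.332, -0.065, 1.46, 0.022, 1.35, -0.088], TCP at [0.173, 0.601, 0.231] pointing down, gripper open.
Joint ranges: [-2.6, 2.6], [-0.5, 2.12], [-1.47, 1.34], [0.16, 2.42], [-1.27, 4.41], [0.06, 2.06], [-2.6, 2.6]. Speed limits (rad/s): [2.22, 2.22, 2.79, 2.79, 3.14, 3.14, 3.14].

### API

Orientations are given as a unit quaternion [x, y, z, w].
In Python, from workcell import manip gives the robot as it stands.
- The arm moves only by the tool arm_command, never from a script. Its argument "commands" is a list that holds one entry, the list of rows, each a list of 6 numbers: the shift along the world's x, y, z in cm, then the turn, a rotation vector about the world's x, y, z in degrees. A call has 1 to 20 rows; each row is the pose to reach, as a shift and turn from the pose commanded when the call began; what a row does not reach only later rows make up. A row lasts 1/10 s, in which the tool goes at most 50 mm and 8.59 degrees, less where a joint would pass 70% of its speed; a pose out of reach is approached as far as the arm can. A call with a gripper value outside its range is refused whole. "claw" is the finger opening in cm, from 0 to 8.54, set as the call begins (left out, the last holds). The fingers move at their own pace and stop on an object; "newtons" is the grip in N (left out, the last holds). Time passes only in rows, so rows that repeat a pose let the fingers close. It gives the time, the measured TCP pose, the force and the opening at its end, in the units of the state.
- manip.get_obs(): the state, without advancing time (a new reading comes with each control period).
- manip.camera(name): name is "scene" or "top" or "wrist"; returns a dict with "pixels" (420x560x3 uint8, blue, green, red), "depth" (420x560 float32, m along the optical axis (not along the pixel's ray), 0 where there is no reading), "K" (3x3 intrinsics, pixels), "rvec" (rotation vector, rad) and "tvec" (3), from world to camera coordinates, as OpenCV has them. Camera axes: x right, y down, z forward; pixel columns grow to the right and rows downward; lengths in m; the calibration is good to about 2 mm. A picture is of the moment at which its call begins.
- manip.hand_in(): hands the job in, once; it reports no verdict.
Trained networks look in the newest picture that a camera, given by its name, has taken for a name from the list of things; names that differ only in an ending like _2 or _b are one class to them, and where a whole thing is asked for, a point or a joint stands for the part that bears it (a point fixed in the world has none). Each returns a list of dicts, best first, with "p" (0 to 1); they miss things now and then, are a little off and sometimes report something else, mostly with a low value. They report only what shows in the picture. A call takes as long as a camera call.
- manip.masks_of(camera, thing): "mask" (420x560 bool, what is visible of it) and "bbox" ([left, top, right, bottom] in pixels, round what is visible of it).
The state is a dict: "clock": time; "joint_pos": joint angles; "joint_velocities": joint speeds; "tau": joint torques, N m; "position": TCP position; "ee_rot": TCP orientation; "ft_force": force on the tool from outside, world axes, zero at the start; "torque": the same for the moment, N m; "grip_width": opening from 0.0 (shut) to 1.0 (fully open).
Only numpy, scipy, OpenCV 4.12 (cv2) and the standard library are available. Lean on these libraries where they do the work, as an engineer would, in place of code of your own. Each camera call takes 0.05 s, during which the arm holds its last target.

### The job

I need the red spirit level that stands behind the row of stock on the blue shelf tray. Clear the tub, the jar and the carton onto the black rubber mat so that all three stand there together, then stand the level on its long edge on top of the white timber, lengthwise and in the middle, and only then put each of the three back upright in the middle of the pad of its own colour. Set things down, do not drop or tip anything.

Things in the scene. Friction and masses are not known exactly. Their poses are not given: they have to be found in the camera images.
- shelf: Fixed dark teal-blue perforated steel shelf tray on the bench, 170 mm (x) by 310 mm (y). Floor 12 mm above the bench; lips 4 mm thick, 26 mm above the bench, at its back (+x) edge and both ends (+-y); open at the front (-x, towards the robot). Origin: centre of its underside, on the bench; x points to the back, y along the row.
- pad_blue: Blue square pad, 66 by 66 mm, 2 mm thick, fixed on the tray floor: the tub's place; at the start the tub stands on it, the pad's rim showing. Origin: centre of its underside (12 mm above the bench; top at 14 mm). Axes as the tray's. The three pads lie in a row along the tray's y at 95 mm pitch, in any order, 45 mm in front of the tray's centre line.
- pad_yellow: Yellow square pad, as pad_blue: the jar's place; the jar stands on it at the start.
- pad_pink: Pink square pad, as pad_blue: the carton's place; the carton stands on it at the start.
- tub: Blue round tin with a grey metal disc on top and a white band, 54 mm diameter, 102 mm high, straight sides, about 0.3 kg, loose. Origin: centre of its underside; z up along its axis.
- jar: Yellow round jar with a white lid, 54 mm diameter, 100 mm high, straight sides, about 0.3 kg, loose. Origin: centre of its underside; z up along its axis.
- carton: Closed brown carton with a pink band and a pink patch on top, 50 by 50 mm, 100 mm high, rigid, about 0.35 kg, loose. Origin: centre of its underside; x and y square to its sides, z up. At the start it is turned up to 0.12 rad from its pad.
- level: Red spirit level, black ends, yellow-green vials: 22 mm thick (its x), 200 mm long (its y), 40 mm high (its z), about 0.22 kg, loose. Stands on its long edge on the tray floor, along the row, some 14 mm behind the tub, jar and carton (they leave no room for a finger or the gripper's body), about 60 mm free behind it. Origin: centre of its underside.
- mat: Black rubber mat fixed flat on the bench to one side of the tray (left or right varies), 280 mm (its x) by 110 mm (its y), 4 mm thick: the side area. Origin: centre of its underside, on the bench.
- timber: Length of white-painted timber fixed flat on the bench on the other side of the tray, 300 mm long (its x), 70 mm wide (its y), 38 mm high, with a thin black pencil line across it near one end (no meaning). Origin: centre of its underside, on the bench.

How it is judged:
By the outcome, as a careful person would: the job done as asked, in the order asked, and still so for the second after the job is handed in, with the robot touching nothing.
It also fails if it takes over 149 s, if anything falls off the work surface, if the arm or the gripper's body presses on something with over 40 N, if the wrist force passes 120 N, or if a joint passes its speed limit or range.

## Working session

There is one attempt and no reset: what is moved stays moved. The work goes in short steps, Python scripts to look and compute and a tool call to move; the robot and the scene stay as the last step left them, time stands still between calls to the robot, and variables do not carry over. Pictures are saved under pics/ and viewed, and the job is handed in when it is done.

Besides the shell and the picture viewer there is one more tool, called after "Emit:" as name([rows], argument=value, ...), one row to a line, values as JSON. arm_command: Moves the arm, as the interface text tells. Its arguments: {"type":"object","properties":{"commands":{"type":"array"},"claw":{"type":"number"},"newtons":{"type":"number"}},"required":["commands"]}

```bash
ls; mkdir -p pics
python3 - <<'E'
from workcell import manip
import cv2
print(manip.get_obs())
for n in("scene","top","wrist"):
    c=manip.camera(n); cv2.imwrite(f"pics/a_{n}.png",c["pixels"]); print(n,c["K"],c["rvec"],c["tvec"])
E
```

```text
pics
{'clock': 0.0, 'joint_pos': array([-1.31262853,  0.33288372, -0.06468831,  1.46096372,  0.02162751,
        1.34987258, -0.08850938]), 'joint_velocities': array([ 1.79093058e-04,  8.98148516e-04, -4.75251533e-04, -4.04133756e-04,
        5.95670669e-04,  7.82042950e-05, -1.06957640e-03]), 'tau': array([-3.29692066e-04, -6.25461102e+01,  4.87623049e-02, -3.91594005e+01,
        1.61729398e-02,  9.93019261e-03, -1.27683711e-05]), 'position': array([0.17309985, 0.60015966, 0.2304978 ]), 'ee_rot': array([ 0.70065533, -0.098975  ,  0.09890134, -0.69964604]), 'ft_force': array([-0.18207082, -0.36552683,  0.68576674]), 'torque': array([ 0.01718975, -0.05552982,  0.00501447]), 'grip_width': 1.0007974300312998}
scene [[463.20153633   0.         290.51094826]
 [  0.         463.20153633 206.3426969 ]
 [  0.           0.           1.        ]] [ 2.38084699  1.23047787 -0.30731034] [-0.31209537 -0.38070894  1.12576795]
top [[489.39765596   0.         270.68945979]
 [  0.         489.39765596 207.30853083]
 [  0.           0.           1.        ]] [ 2.18292703 -2.15194648  0.14814809] [-0.02406764  0.52723673  0.90981467]
wrist [[311.78384577   0.         282.48562149]
 [  0.         311.78384577 212.54104261]
 [  0.           0.           1.        ]] [-2.3088583  -1.73798895 -0.25949668] [-0.62443677 -0.03685419  0.38078809]
```

View pics/a_scene.png

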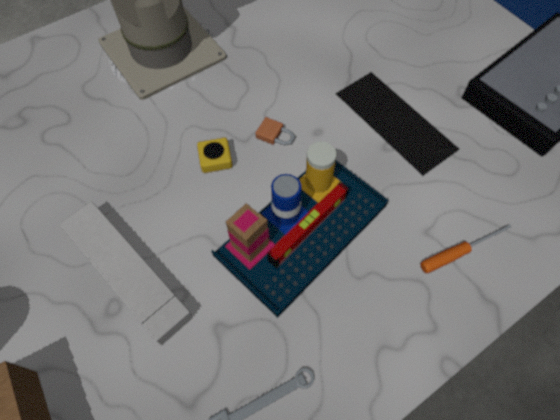

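View pics/a_top.png

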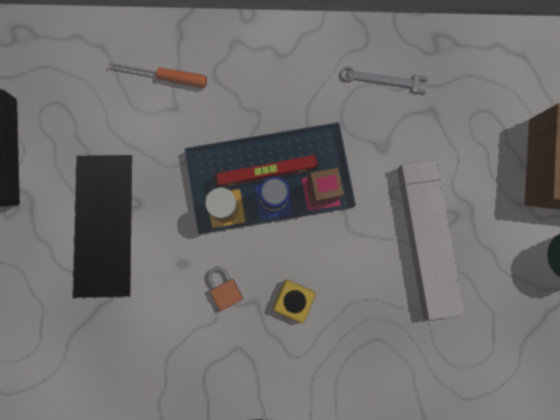

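View pics/a_wrist.png

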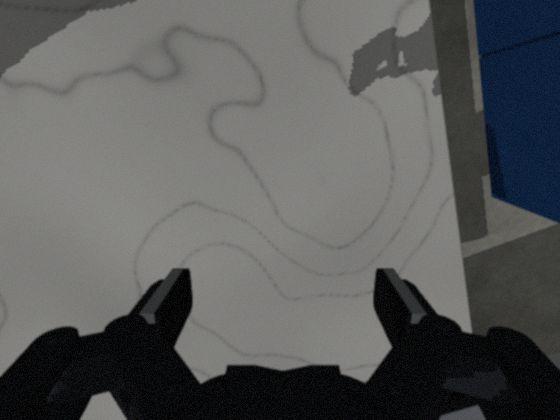

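```bash
cat > h.py <<'E'
from workcell import manip
import numpy as np, cv2
np.set_printoptions(precision=4,suppress=True)
def pts(c,mask=None):
    K=c["K"];R,_=cv2.Rodrigues(np.array(c["rvec"],float));t=np.array(c["tvec"]).reshape(3)
    d=c["depth"]; v,u=np.nonzero((d>0)&(mask if mask is not None else True))
    z=d[v,u]; P=np.stack([(u-K[0,2])/K[0,0]*z,(v-K[1,2])/K[1,1]*z,z],1)
    return (P-t)@R,u,v
def onplane(c,uv,zp):
    K=c["K"];R,_=cv2.Rodrigues(np.array(c["rvec"],float));t=np.array(c["tvec"]).reshape(3)
    uv=np.atleast_2d(np.asarray(uv,float)); r=np.c_[(uv[:,0]-K[0,2])/K[0,0],(uv[:,1]-K[1,2])/K[1,1],np.ones(len(uv))]@R
    o=-R.T@t; s=(zp-o[2])/r[:,2]; return o+r*s[:,None]
def rect(xy):
    r=cv2.minAreaRect(xy[:,:2].astype(np.float32)*1000); return r
E
python3 - <<'E'
from h import *
for n in("top","scene"):
    c=manip.camera(n)
    vis=c["pixels"].copy()
    for th in["shelf","pad_blue","pad_yellow","pad_pink","tub","jar","carton","level","mat","timber"]:
        m=manip.masks_of(n,th)
        for k in m[:2]:
            mk=k["mask"]; P,u,v=pts(c,mk)
            if len(P)<5: print(n,th,k["p"],"few");continue
            zt=np.percentile(P[:,2],95)
            T=P[P[:,2]>zt-0.008]
            print(n,th,round(k["p"],2),mk.sum(),"z%",np.percentile(P[:,2],[5,50,95]),"top c",T.mean(0)*1000,"rect",rect(T))
        if m:
            cs,_=cv2.findContours(m[0]["mask"].astype(np.uint8),0,1); cv2.drawContours(vis,cs,-1,(0,255,0),1)
    cv2.imwrite(f"pics/b_{n}.png",vis)
E
```

```text
top shelf 0.93 8746 z% [0.0087 0.0121 0.0258] top c [625.9829  -9.8913  28.2027] rect ((589.56640625, -12.83837890625), (170.25547790527344, 310.8132629394531), 10.502034187316895)
top pad_blue 0.66 296 z% [0.0111 0.0138 0.0165] top c [525.2637 -23.8504  13.8622] rect ((543.4320068359375, -22.24854278564453), (63.384315490722656, 64.8458251953125), 9.925625801086426)
top pad_yellow 0.57 322 z% [0.0107 0.0137 0.0165] top c [515.6994  60.7503  13.7589] rect ((525.5489501953125, 72.03433227539062), (63.69859313964844, 65.43850708007812), 11.677642822265625)
top pad_yellow 0.29 6459 z% [0.0171 0.0379 0.0408] top c [ 469.302  -324.8634   38.149 ] rect ((472.2425537109375, -325.50634765625), (299.6900939941406, 71.67727661132812), 8.825094223022461)
top pad_pink 0.6 226 z% [0.0113 0.0137 0.0165] top c [ 547.259 -101.316   13.808] rect ((562.0675048828125, -113.98808288574219), (65.36468505859375, 64.88516235351562), 11.063301086425781)
top tub 0.6 922 z% [0.0196 0.1158 0.1188] top c [545.5487 -20.0578 116.3913] rect ((545.72509765625, -19.838886260986328), (51.727970123291016, 51.179138183
[... 2928 characters left out ...]
2434  -5.3545  51.269 ] rect ((597.3753051757812, -0.840576171875), (23.665151596069336, 201.27163696289062), 11.735115051269531)
scene level 0.61 207 z% [0.0116 0.0135 0.0155] top c [539.124   64.1079  13.4682] rect ((525.9539184570312, 75.08552551269531), (60.103843688964844, 64.57635498046875), 11.179496765136719)
scene mat 0.55 5080 z% [0.0009 0.0034 0.0058] top c [498.746  315.5265   3.394 ] rect ((490.5731201171875, 317.8442077636719), (280.7411804199219, 116.16702270507812), 2.50252366065979)
scene timber 0.92 6559 z% [0.0342 0.0374 0.0396] top c [ 485.0004 -320.9854   37.4444] rect ((473.94720458984375, -322.07720947265625), (300.49615478515625, 69.82933044433594), 8.917654991149902)
```

View pics/b_top.png

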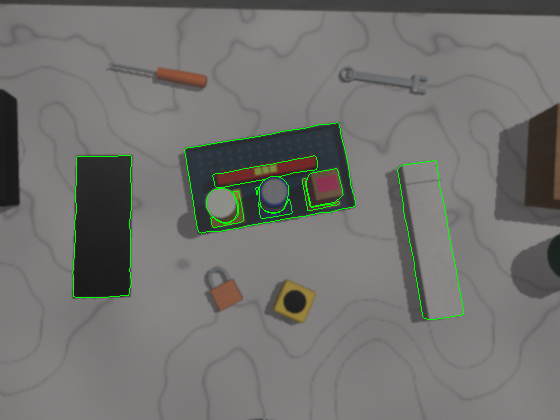

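View pics/b_scene.png

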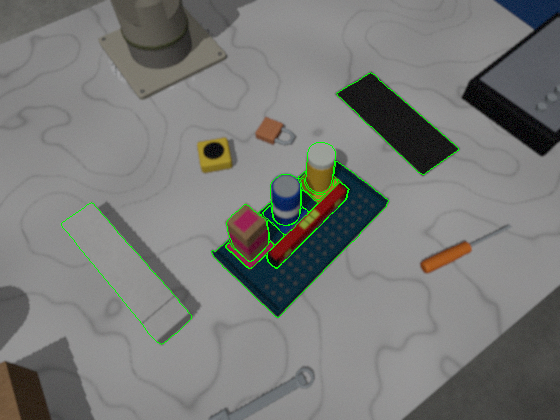

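Run:
```python
from h import *
from scipy.spatial.transform import Rotation as R
o=manip.get_obs(); M=R.from_quat(o["ee_rot"]).as_matrix(); print(M, o["position"],o["clock"])
z=M[:,2]; print(np.degrees(np.arctan2(z[1],z[0])))
```

```text
[[ 0.9608  0.      0.2771]
 [-0.2771  0.0001  0.9608]
 [-0.     -1.      0.0001]] [0.1732 0.6005 0.2313] 1.25
73.91242837512836
```

Emit:
arm_command([
  [[0.4,-0.5,0,0,0,0.3],[1.1,-1.6,0,0,0,0.8],[2.5,-3.7,0,0,0,1.9],[4.2,-6.3,0,0,0,3.2],[6.4,-9.5,0,0,0,4.8],[8.9,-13.2,0,0,0,6.7],[11.3,-16.9,0,0,0,8.6],[14.0,-21.0,0,0,0,10.8],[17,-25.3,0,0,0,12.9],[19.8,-29.5,0,0,0,15],[22.7,-33.7,0,0,0,17.2],[25.5,-37.9,0,0,0,19.4],[28,-41.6,0,0,0,21.2],[30.1,-44.8,0,0,0,22.9],[31.9,-47.4,0,0,0,24.2],[33.3,-49.5,0,0,0,25.3],[34.3,-51.1,0,0,0,26.1],[35,-52.2,0,0,0,26.6],[35.4,-52.7,0,0,0,26.9],[35.4,-52.7,0,0,0,26.9]],
], claw=8.54, newtons=40)

```text
clock: 3.25
position: [0.5272, 0.0724, 0.2314]
ee_rot: [-0.704, -0.066, 0.066, 0.704]
ft_force: [-0.7, -0.1, -0.1]
grip_width: 1.004
```

```bash
cat > look.py <<'E'
import sys
from h import *
from scipy.spatial.transform import Rotation as R
tag=sys.argv[1]; cam=sys.argv[2]; ths=sys.argv[3:]
o=manip.get_obs(); M=R.from_quat(o["ee_rot"]).as_matrix(); z=M[:,2]
print("t",o["clock"],"pos",o["position"]*1000,"jaw",np.degrees(np.arctan2(z[1],z[0])),"tilt",M[:,1],"F",o["ft_force"],"g",o["grip_width"]*85,"j",o["joint_pos"])
c=manip.camera(cam); vis=c["pixels"].copy()
for th in ths:
    m=manip.masks_of(cam,th)
    if not m: print(th,"none"); continue
    k=m[0]; P,u,v=pts(c,k["mask"]); 
    if len(P)<5: print(th,k["p"],"few"); continue
    zt=np.percentile(P[:,2],95); T=P[P[:,2]>zt-.008]
    print(th,round(k["p"],2),len(P),"zt",round(zt*1000,1),"mean",T.mean(0)*1000,"rect",[np.round(a,1) for a in rect(T)])
    cs,_=cv2.findContours(k["mask"].astype(np.uint8),0,1); cv2.drawContours(vis,cs,-1,(0,255,0),1)
cv2.imwrite(f"pics/{tag}.png",vis)
E
python3 look.py c1 wrist tub jar carton level pad_blue pad_yellow pad_pink
```

```text
t 3.25 pos [527.1839  72.376  231.363 ] jaw 100.7213644145085 tilt [ 0.      0.0002 -1.    ] F [-0.7038 -0.0554 -0.0887] g 85.30622129470348 j [-0.6134  0.1227  0.4279  1.7282 -0.0529  1.3019  1.5837]
tub 0.86 4132 zt 117.9 mean [542.2395 -15.3291 116.5567] rect [array([543.5, -16.1]), array([51.7, 52. ]), np.float64(65.4)]
jar 0.74 3420 zt 115.0 mean [521.7525  77.3784 113.908 ] rect [array([522.7,  78. ]), array([52.2, 52.3]), np.float64(85.0)]
carton 0.91 6422 zt 115.1 mean [ 558.0407 -107.6943  113.8541] rect [array([ 559.8, -109.3]), array([50.3, 51.7]), np.float64(12.0)]
level 0.79 4030 zt 53.1 mean [594.8333  -2.7487  52.5676] rect [array([579.8,  -4. ]), array([ 53.5, 201.1]), np.float64(11.9)]
pad_blue 0.97 1082 zt 15.3 mean [528.0264 -10.5512  14.3114] rect [array([542.5, -17.5]), array([66.1, 66.3]), np.float64(10.8)]
pad_yellow 0.75 768 zt 15.3 mean [503.6039  68.092   14.1993] rect [array([512.3,  73.3]), array([41. , 65.9]), np.float64(11.0)]
pad_pink 0.56 640 zt 15.3 mean [ 538.4355 -105.333    14.0604] rect [array([ 560. , -110.8]), array([65.4, 67.2]), np.float64(10.2)]
```

View pics/c1.png

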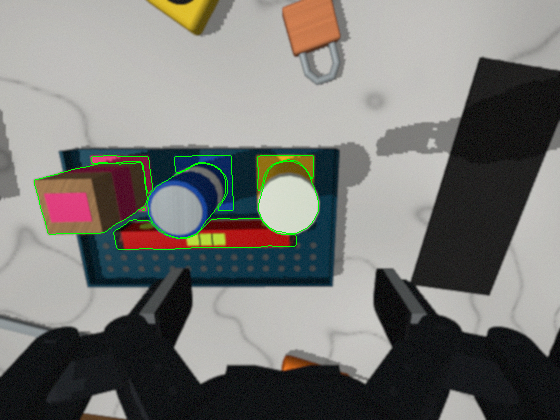

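Run:
```python
from h import *
for i in range(3):
    manip.camera("top"); o=manip.get_obs(); print(o["clock"],o["position"]*1000,o["joint_velocities"])
```

```text
3.7 [527.0745  73.8835 231.362 ] [ 0.001   0.0021  0.0013 -0.0012  0.0008 -0.0009  0.0008]
3.75 [527.102   73.7838 231.3573] [ 0.0032  0.0001  0.0003 -0.001  -0.0004 -0.     -0.0005]
3.8 [527.137   73.6737 231.337 ] [ 0.0028 -0.0008  0.0021 -0.0018 -0.0017  0.0004  0.0011]
```

Emit:
arm_command([
  [[0,0,-0.4,0,0,0],[-0.1,0.1,-1.5,0,0,0],[-0.1,0.2,-3.5,0,0,0],[-0.1,0.2,-6,0,0,0],[-0.1,0.2,-8.5,0,0,0],[-0.1,0.2,-11,0,0,0],[-0.1,0.2,-13.5,0,0,0],[-0.1,0.2,-15.5,0,0,0],[-0.1,0.2,-16.8,0,0,0],[-0.1,0.2,-17.4,0,0,0],[-0.1,0.2,-17.6,0,0,0],[-0.1,0.2,-17.6,0,0,0],[-0.1,0.2,-17.6,0,0,0],[-0.1,0.2,-17.6,0,0,0],[-0.1,0.2,-17.6,0,0,0]],
])

```text
clock: 5.3
position: [0.5284, 0.0766, 0.0582]
ee_rot: [-0.703, -0.069, 0.065, 0.705]
ft_force: [-5.8, 3.0, 23.7]
grip_width: 1.005
```

```bash
python3 look.py c2 wrist jar; python3 look.py c2s scene jar tub
```

```text
t 5.3 pos [528.3843  76.6328  58.1854] jaw 100.84912267329825 tilt [ 0.0046  0.0021 -1.    ] F [-5.8009  3.0267 23.7307] g 85.425641516583 j [-0.5782  0.3117  0.4019  1.9128 -0.1504  0.941   1.6548]
jar 0.87 20387 zt 114.8 mean [515.1242  76.2212 113.7181] rect [array([516.9,  76.6]), array([41.3, 52.9]), np.float64(9.3)]
t 5.4 pos [528.3887  76.6808  58.2034] jaw 100.85029718967012 tilt [ 0.0047  0.0021 -1.    ] F [-6.1872  3.3157 23.3056] g 85.03916163391202 j [-0.5782  0.3117  0.4018  1.9127 -0.1504  0.941   1.6548]
jar 0.65 736 zt 114.6 mean [540.714   79.8647 112.9395] rect [array([537.6,  76.5]), array([47.6, 30.7]), np.float64(75.2)]
tub 0.78 1318 zt 118.4 mean [551.6078 -16.864  116.4418] rect [array([550.5, -16.6]), array([52.5, 50.3]), np.float64(14.8)]
```

View pics/c2.png

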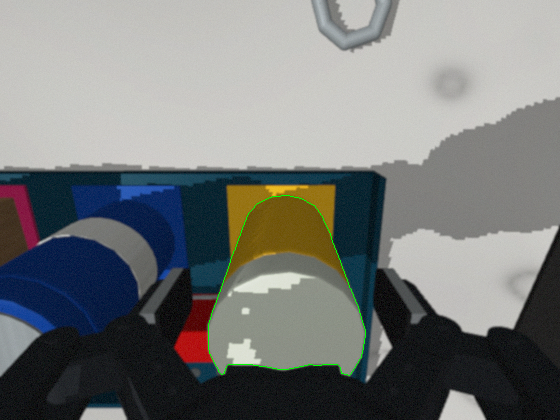

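View pics/c2s.png

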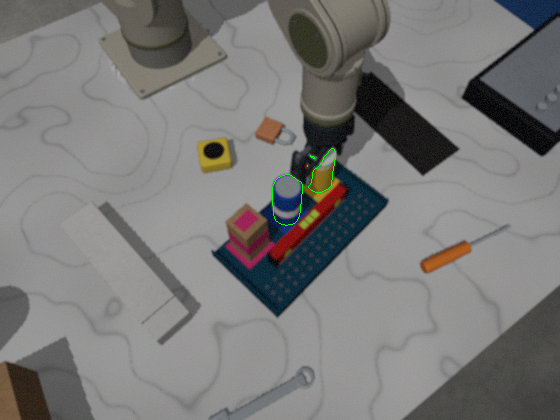

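Emit:
arm_command([
  [[0,0,0.5,0,0,0],[0,0,1.5,0,0,0],[0,0,3,0,0,0],[0,0,4.5,0,0,0],[0,0,5.7,0,0,0],[0,0,6,0,0,0],[0,0,6,0,0,0],[0,0,6,0,0,0],[0,0,6,0,0,0]],
])

```text
clock: 6.45
position: [0.5258, 0.0755, 0.1146]
ee_rot: [0.704, 0.066, -0.067, -0.704]
ft_force: [1.0, -0.3, 0.2]
grip_width: 1.001
```

```bash
python3 look.py c3 wrist jar tub pad_blue pad_yellow; python3 look.py c3s scene jar tub level
```

```text
t 6.45 pos [525.7603  75.4622 114.6335] jaw 100.81334366061729 tilt [-0.0011 -0.0003 -1.    ] F [ 1.0028 -0.3263  0.2207] g 85.05637099095688 j [-0.5975  0.2333  0.4175  1.8691 -0.1074  1.0623  1.622 ]
jar 0.76 10246 zt 114.9 mean [521.1118  77.2777 113.8402] rect [array([523. ,  77.8]), array([53.4, 52.6]), np.float64(12.6)]
tub 0.58 13324 zt 117.7 mean [541.044  -15.256  116.4777] rect [array([539.2, -14.5]), array([50.1, 64.5]), np.float64(58.8)]
pad_blue 0.57 2128 zt 15.1 mean [528.4784 -10.2332  14.0649] rect [array([542.8, -17.3]), array([66.8, 66.4]), np.float64(10.7)]
pad_yellow 0.68 1708 zt 15.4 mean [504.2225  68.4277  14.3172] rect [array([514.2,  73.8]), array([45.3, 68. ]), np.float64(11.8)]
t 6.7 pos [526.0767  75.5059 115.0771] jaw 100.81085278899253 tilt [-0.0004 -0.0001 -1.    ] F [-1.2135  0.5731 -0.3295] g 85.09710649585168 j [-0.5975  0.2329  0.4176  1.8686 -0.1073  1.0624  1.622 ]
jar 0.75 1146 zt 114.7 mean [531.3962  77.6419 113.0081] rect [array([529.9,  79.6]), array([42.6, 51. ]), np.float64(47.7)]
tub 0.82 1381 zt 117.7 mean [548.6244 -18.0882 115.8762] rect [array([547.4, -17.6]), array([50.7, 53.4]), np.float64(54.4)]
level 0.58 1777 zt 53.3 mean [599.7639  -6.5943  51.2536] rect [array([597.4,  -0.7]), array([ 23.2, 201.9]), np.float64(11.9)]
```

View pics/c3.png

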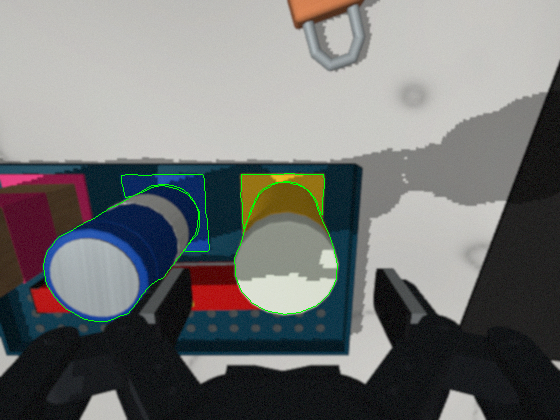

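View pics/c3s.png

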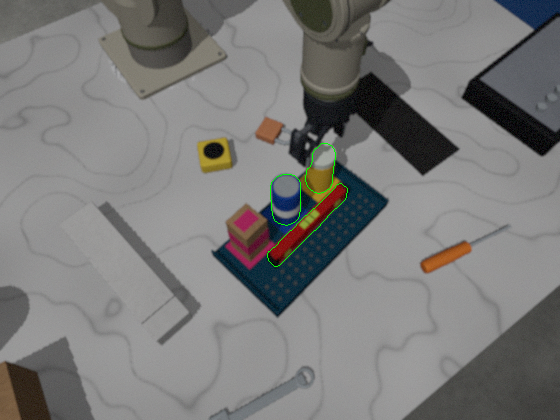

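Emit:
arm_command([
  [[0,0,0,0,0,0],[0,0,0,0,0,0],[0,0,-0.3,0,0,0],[0,0,-1,0,0,0],[0,0,-2,0,0,0],[0,0,-3,0,0,0],[0,0,-3.8,0,0,0],[0,0,-4.4,0,0,0],[0,0,-4.7,0,0,0],[0,0,-4.8,0,0,0],[0,0,-4.8,0,0,0],[0,0,-4.8,0,0,0],[0,0,-4.8,0,0,0]],
], claw=6.8)

```text
clock: 8.2
position: [0.5264, 0.0756, 0.0676]
ee_rot: [-0.704, -0.067, 0.066, 0.704]
ft_force: [-0.9, -0.2, -0.1]
grip_width: 0.794
```

```bash
python3 look.py c4 wrist jar
```

```text
t 8.2 pos [526.3769  75.605   67.6442] jaw 100.81162055471437 tilt [ 0.0005  0.0003 -1.    ] F [-0.8857 -0.2073 -0.1323] g 67.4775180676364 j [-0.5829  0.2967  0.4067  1.9079 -0.1415  0.9642  1.6483]
jar 0.6 18842 zt 114.8 mean [517.8728  76.658  113.8367] rect [array([519.4,  77. ]), array([46.2, 52.9]), np.float64(10.4)]
```

View pics/c4.png

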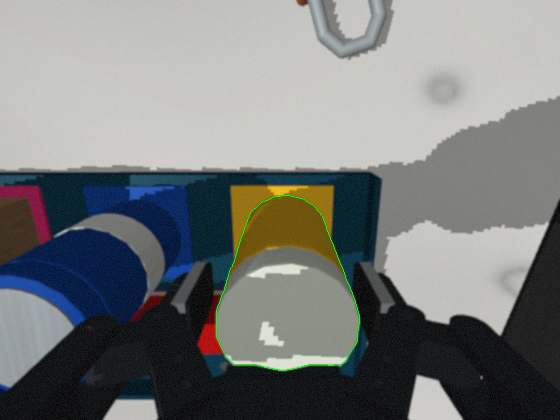

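Emit:
arm_command([
  [[0,0,0,0,0,0],[0,0,0,0,0,0],[0,0,0,0,0,0],[0,0,0,0,0,0],[0,0,0,0,0,0],[0,0,0,0,0,0],[0,0,0,0,0,0],[0,0,0,0,0,0]],
], claw=4.6, newtons=40)

```text
clock: 9.1
position: [0.5263, 0.0759, 0.0676]
ee_rot: [-0.704, -0.067, 0.067, 0.704]
ft_force: [-1.5, 2.5, 5.3]
grip_width: 0.623
```

```bash
python3 look.py c5 wrist jar pad_yellow
```

```text
t 9.1 pos [526.3443  75.8505  67.5614] jaw 100.82324843815314 tilt [ 0.0003  0.0005 -1.    ] F [-1.459   2.5379  5.286 ] g 52.95097699400172 j [-0.583   0.2969  0.4064  1.9078 -0.1417  0.9642  1.6483]
jar 0.71 18597 zt 115.1 mean [518.0702  75.1628 114.071 ] rect [array([519.5,  75.4]), array([45.8, 52.3]), np.float64(8.3)]
pad_yellow 0.71 2331 zt 15.2 mean [503.9447  69.2547  14.2593] rect [array([512.2,  73.8]), array([40.5, 66.7]), np.float64(11.0)]
```

View pics/c5.png

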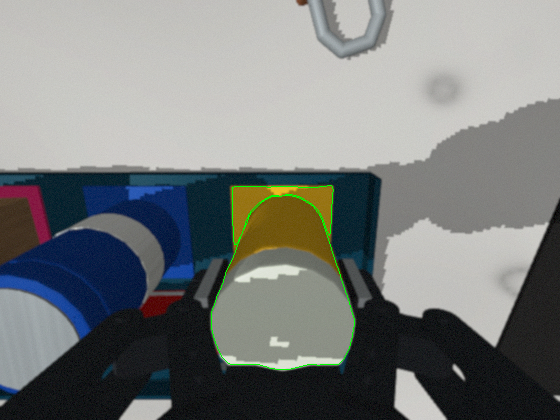

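Emit:
arm_command([
  [[0,0,0.3,0,0,0],[0,0,1,0,0,0],[0,0,2.2,0,0,0],[0,0,3.8,0,0,0],[0.1,0.4,5.2,0,0,0],[0.3,1.4,6.3,0,0,0],[0.7,3.2,7,0,0,0],[1.2,5.6,7,0,0,0],[1.9,8.4,7,0,0,0],[2.5,11.4,7,0,0,0],[3.2,14.4,7,0,0,0],[3.8,17.2,7,0,0,0],[4.4,19.8,7,0,0,0],[4.9,22,6.8,0,0,0],[5.2,23.4,6.2,0,0,0],[5.3,24.1,5.2,0,0,0],[5.4,24.4,4.1,0,0,0],[5.4,24.4,3,0,0,0],[5.4,24.4,2,0,0,0],[5.4,24.4,1.2,0,0,0]],
])

```text
clock: 11.25
position: [0.5801, 0.3184, 0.0782]
ee_rot: [0.704, 0.066, -0.066, -0.704]
ft_force: [0.7, -0.1, -4.1]
grip_width: 0.625
```

```bash
python3 look.py c6 wrist jar mat; python3 look.py c6s scene jar tub level mat
```

```text
t 11.25 pos [580.0633 318.3543  78.1659] jaw 100.74399844258065 tilt [-0.0008 -0.0008 -1.    ] F [ 0.6845 -0.0629 -4.0821] g 53.100498927210445 j [-0.7947  0.5393  0.3037  1.5362 -0.1734  1.0937  1.3067]
jar 0.58 18630 zt 125.6 mean [571.8725 317.683  124.48  ] rect [array([573.3, 317.6]), array([45.2, 53.1]), np.float64(18.3)]
mat 0.9 37909 zt 5.3 mean [500.568  317.5575   4.22  ] rect [array([523.2, 318.8]), array([195.2, 113.5]), np.float64(2.0)]
t 11.4 pos [579.9743 318.893   78.7904] jaw 100.77813059745417 tilt [-0.0009 -0.0006 -1.    ] F [-0.3859  0.2251 -2.4834] g 52.691780691043995 j [-0.7952  0.539   0.3034  1.5352 -0.1733  1.095   1.3064]
jar 0.73 719 zt 125.3 mean [596.4825 319.533  123.8371] rect [array([593.7, 321.4]), array([25.9, 43.6]), np.float64(38.9)]
tub 0.9 1351 zt 117.7 mean [548.5607 -18.0247 115.8947] rect [array([547.1, -17.3]), array([50.6, 53.3]), np.float64(54.4)]
level 0.67 1834 zt 53.3 mean [599.4473  -6.4217  51.2595] rect [array([597.4,  -0.9]), array([ 23.3, 201.4]), np.float64(12.1)]
mat 0.98 4400 zt 5.8 mean [489.4702 310.586    3.3965] rect [array([490.9, 316.8]), array([280.5, 114.4]), np.float64(2.2)]
```

View pics/c6s.png

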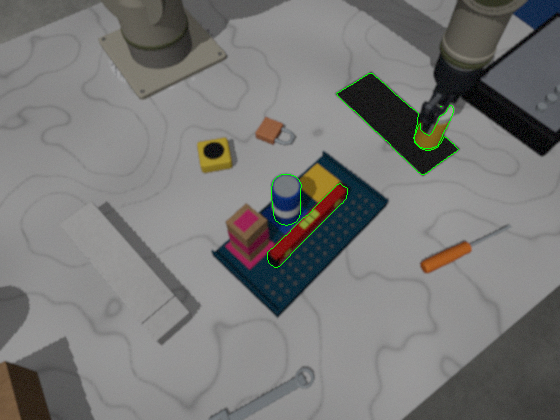

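View pics/c6.png

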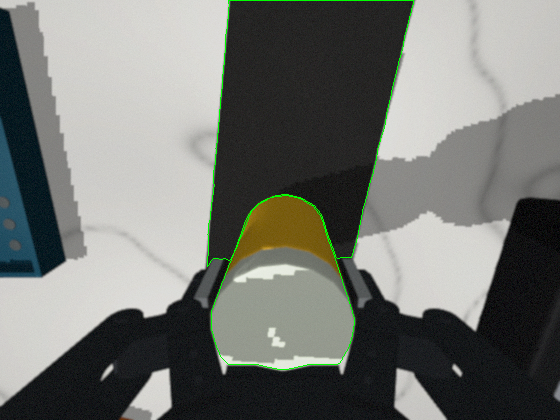

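Emit:
arm_command([
  [[0,0,-0.4,0,0,0],[0,0,-0.9,0,0,0],[0,0,-1.3,0,0,0],[0,0,-1.6,0,0,0],[0,0,-1.8,0,0,0],[0,0,-1.95,0,0,0],[0,0,-2.05,0,0,0],[0,0,-2.1,0,0,0],[0,0,-2.1,0,0,0],[0,0,-2.1,0,0,0],[0,0,-2.15,0,0,0],[0,0,-2.15,0,0,0]],
])

```text
clock: 12.85
position: [0.5802, 0.3195, 0.0578]
ee_rot: [-0.704, -0.067, 0.067, 0.704]
ft_force: [0.6, 1.0, -3.2]
grip_width: 0.622
```

Emit:
arm_command([
  [[0,0,0,0,0,0],[0,0,0,0,0,0],[0,0,0,0,0,0],[0,0,0,0,0,0]],
], claw=6.8)

```text
clock: 13.25
position: [0.5804, 0.3196, 0.0581]
ee_rot: [-0.704, -0.067, 0.066, 0.704]
ft_force: [0.1, 0.0, -0.1]
grip_width: 0.797
```

Emit:
arm_command([
  [[0,0,0.5,0,0,0],[0,0,2,0,0,0],[0,0,4.5,0,0,0],[0,0,7,0,0,0],[-0.1,-0.7,9,0,0,0],[-0.2,-2.2,10,0,0,0],[-0.5,-4.7,10,0,0,0],[-0.8,-8,10,0,0,0],[-1.2,-11.7,10,0,0,0],[-1.6,-15.5,10,0,0,0],[-2,-19.3,10,0,0,0],[-2.4,-23,10,0,0,0],[-2.8,-26.5,10,0,0,0],[-3.1,-29.5,10,0,0,0],[-3.3,-31.7,10,0,0,0],[-3.4,-33,10,0,0,0],[-3.5,-33.6,10,0,0,0],[-3.5,-33.6,10,0,0,0],[-3.5,-33.6,10,0,0,0],[-3.5,-33.6,10,0,0,0]],
])

```text
clock: 15.25
position: [0.5453, -0.0151, 0.1577]
ee_rot: [-0.704, -0.067, 0.067, 0.704]
ft_force: [-0.4, 0.1, -0.3]
grip_width: 0.798
```

```bash
python3 look.py d1 wrist tub carton pad_blue pad_pink pad_yellow level; python3 look.py d1s scene jar mat
```

```text
t 15.25 pos [545.2769 -15.1449 157.7278] jaw 100.92013751104213 tilt [-0.0002  0.0003 -1.    ] F [-0.401   0.1382 -0.2512] g 67.84572935256772 j [-0.4737  0.22    0.4766  1.7917 -0.1099  1.1562  1.7989]
tub 0.9 6619 zt 117.8 mean [542.3114 -16.8997 116.5774] rect [array([544. , -16.7]), array([53.1, 53. ]), np.float64(43.5)]
carton 0.68 9791 zt 115.1 mean [ 557.747  -108.6559  113.9531] rect [array([ 559.9, -109.6]), array([50.4, 51.2]), np.float64(12.3)]
pad_blue 0.69 1439 zt 15.3 mean [521.6141 -22.0454  14.1633] rect [array([529.6, -20.1]), array([40.6, 66.3]), np.float64(10.9)]
pad_pink 0.62 21680 zt 25.6 mean [604.8579  28.2529  24.0307] rect [array([587.2,  -8.9]), array([170.7, 310.7]), np.float64(10.9)]
pad_yellow 0.82 4778 zt 15.1 mean [523.4029  75.6059  13.9992] rect [array([525.3,  76.6]), array([67.6, 68.8]), np.float64(10.6)]
level 0.85 4782 zt 52.8 mean [590.9316   9.2807  51.4323] rect [array([594.8,  -0.6]), array([ 23.1, 199.3]), np.float64(12.0)]
t 15.6 pos [545.2016 -16.3166 157.8057] jaw 100.82109593827029 tilt [-0.0001  0.0001 -1.    ] F [-0.0109  0.1559  0.2123] g 67.65035506566564 j [-0.4727  0.2198  0.4778  1.7919 -0.1098  1.1562  1.7992]
jar 0.94 1320 zt 104.8 mean [580.077  318.2757 102.9   ] rect [array([578.9, 320.6]), array([52.3, 53.1]), np.float64(79.7)]
mat 0.92 4365 zt 5.7 mean [485.8206 311.0922   3.3388] rect [array([489.1, 317.6]), array([285.7, 117. ]), np.float64(1.6)]
```

View pics/d1.png

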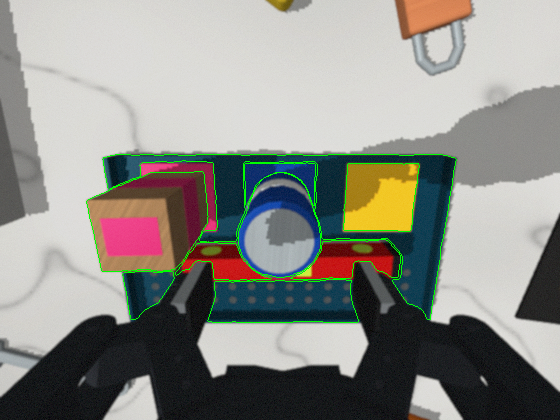

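View pics/d1s.png

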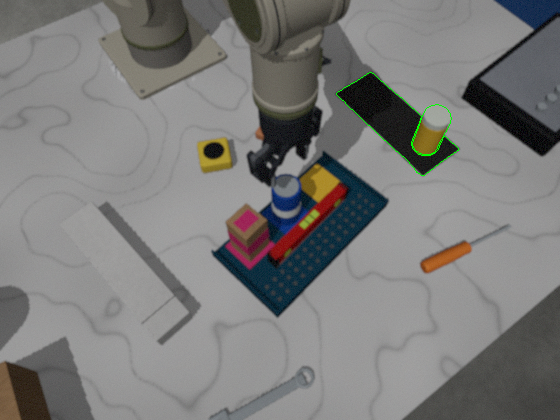

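Emit:
arm_command([
  [[-0.1,0,-0.4,0,0,0],[-0.1,0,-1.4,0,0,0],[-0.1,0,-2.9,0,0,0],[-0.1,0,-4.6,0,0,0],[-0.1,0,-6.2,0,0,0],[-0.1,0,-7.5,0,0,0],[-0.1,0,-8.4,0,0,0],[-0.1,0,-8.9,0,0,0],[-0.1,0,-9,0,0,0],[-0.1,0,-9,0,0,0],[-0.1,0,-9,0,0,0]],
])

```text
clock: 16.85
position: [0.5446, -0.0164, 0.0684]
ee_rot: [-0.704, -0.067, 0.066, 0.704]
ft_force: [-0.6, 0.6, 0.1]
grip_width: 0.797
```

```bash
python3 look.py d2 wrist tub pad_blue
```

```text
t 16.85 pos [544.6079 -16.4321  68.4113] jaw 100.81025186505619 tilt [ 0.0009  0.0003 -1.    ] F [-0.618   0.6367  0.131 ] g 67.7212532837991 j [-0.445   0.3281  0.4566  1.8763 -0.1728  0.9748  1.8472]
tub 0.96 18617 zt 117.7 mean [537.1755 -17.9063 116.5365] rect [array([538.4, -17.8]), array([41.5, 53.3]), np.float64(13.2)]
pad_blue 0.62 2689 zt 15.2 mean [522.1267 -22.2664  14.1084] rect [array([531.1, -20. ]), array([43. , 66.1]), np.float64(11.7)]
```

View pics/d2.png

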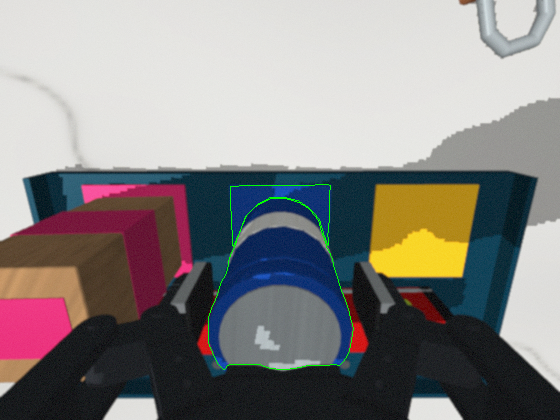

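Tub (centre about pixel 284, 325) sits between the fingers, with no contact. Grip, then lift.

Emit:
arm_command([
  [[0,0,0,0,0,0],[0,0,0,0,0,0],[0,0,0,0,0,0],[0,0,0,0,0,0],[0,0,0,0,0,0],[0,0,0,0,0,0],[0,0,0,0,0,0],[0,0,0,0,0,0]],
], claw=4.6, newtons=40)

```text
clock: 17.8
position: [0.5445, -0.0166, 0.0683]
ee_rot: [-0.704, -0.067, 0.066, 0.704]
ft_force: [-1.4, -1.2, 5.3]
grip_width: 0.627
```

```bash
python3 look.py d3 wrist tub pad_blue
```

```text
t 17.8 pos [544.5313 -16.5801  68.2902] jaw 100.80187511767447 tilt [ 0.0007  0.0002 -1.    ] F [-1.3638 -1.1776  5.2974] g 53.335361741469534 j [-0.4449  0.3283  0.4567  1.8764 -0.1728  0.9748  1.8473]
tub 0.86 18385 zt 117.9 mean [536.7039 -16.9239 116.7375] rect [array([538.1, -17.3]), array([41.3, 54.2]), np.float64(10.0)]
pad_blue 0.63 2821 zt 15.1 mean [522.3012 -22.3848  14.0986] rect [array([531.9, -19.2]), array([44.9, 67.3]), np.float64(12.0)]
```

Emit:
arm_command([
  [[0,0,0.3,0,0,0],[0,0,1,0,0,0],[0,0,2.2,0,0,0],[0,0,3.8,0,0,0],[-0.1,0.6,5.2,0,0,0],[-0.3,1.9,6.3,0,0,0],[-0.7,4.2,7,0,0,0],[-1.2,7.4,7,0,0,0],[-1.8,11.2,7,0,0,0],[-2.5,15.2,7,0,0,0],[-3.1,19.2,7,0,0,0],[-3.8,23.2,7,0,0,0],[-4.3,26.8,7,0,0,0],[-4.8,29.8,6.8,0,0,0],[-5.1,31.8,6.2,0,0,0],[-5.3,32.9,5.2,0,0,0],[-5.4,33.4,4.1,0,0,0],[-5.4,33.4,3,0,0,0],[-5.4,33.4,2,0,0,0],[-5.4,33.4,1.2,0,0,0]],
])

```text
clock: 19.95
position: [0.4905, 0.3159, 0.0786]
ee_rot: [0.704, 0.066, -0.066, -0.704]
ft_force: [-0.2, -1.2, -3.1]
grip_width: 0.621
```

```bash
python3 look.py d4s scene tub jar mat level carton
```

```text
t 19.95 pos [490.465  315.9106  78.6195] jaw 100.70369515087694 tilt [-0.0006 -0.0011 -1.    ] F [-0.2286 -1.1622 -3.1081] g 52.79376767739771 j [-0.87    0.3778  0.2653  1.7569 -0.1129  1.0229  1.1941]
tub 0.64 798 zt 127.4 mean [507.1792 317.1521 125.7303] rect [array([506.5, 321. ]), array([21.7, 49.8]), np.float64(20.4)]
jar 0.98 1292 zt 104.8 mean [579.9662 318.0376 102.9394] rect [array([579.3, 319.3]), array([52.3, 52. ]), np.float64(28.8)]
mat 0.91 3870 zt 6.0 mean [489.5667 305.6151   4.2019] rect [array([489. , 315.6]), array([285.6, 123.9]), np.float64(2.0)]
level 0.73 1750 zt 53.5 mean [599.3087  -4.0103  51.2612] rect [array([598.4,  -0.5]), array([ 23.1, 201.6]), np.float64(12.4)]
carton 0.96 1693 zt 115.0 mean [ 563.9005 -110.463   113.3896] rect [array([ 562.4, -109.7]), array([50.8, 50.7]), np.float64(12.3)]
```

View pics/d4s.png

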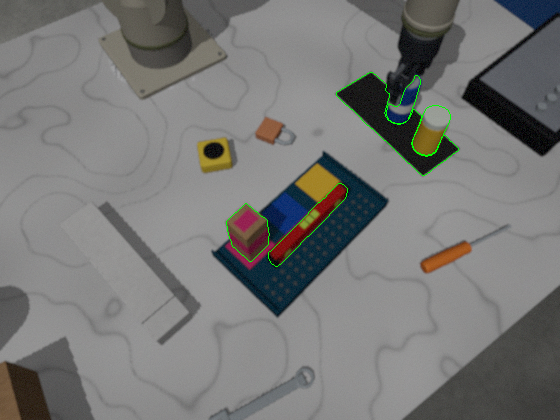

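Tub is above the mat, beside the jar. Lower and release.

Emit:
arm_command([
  [[0,0,-0.4,0,0,0],[0,0,-0.9,0,0,0],[0,0,-1.3,0,0,0],[0,0,-1.6,0,0,0],[0,0,-1.8,0,0,0],[0,0,-2,0,0,0],[0,0,-2.1,0,0,0],[0,0,-2.15,0,0,0],[0,0,-2.2,0,0,0],[0,0,-2.25,0,0,0],[0,0,-2.25,0,0,0],[0,0,-2.25,0,0,0]],
])

```text
clock: 21.45
position: [0.4905, 0.3175, 0.0583]
ee_rot: [-0.704, -0.067, 0.066, 0.704]
ft_force: [-3.0, -2.3, 5.7]
grip_width: 0.627
```

Emit:
arm_command([
  [[0,0,0,0,0,0],[0,0,0,0,0,0],[0,0,0,0,0,0],[0,0,0,0,0,0]],
], claw=6.8)

```text
clock: 21.85
position: [0.4903, 0.3177, 0.0574]
ee_rot: [-0.704, -0.067, 0.067, 0.704]
ft_force: [0.4, 0.2, 1.1]
grip_width: 0.798
```

Emit:
arm_command([
  [[0,0,0.5,0,0,0],[0,0,2,0,0,0],[0,0,4.5,0,0,0],[0,0,7,0,0,0],[0,-0.7,9,0,0,0],[0.2,-2.2,10,0,0,0],[0.5,-4.7,10,0,0,0],[0.9,-8,10,0,0,0],[1.4,-12.2,10,0,0,0],[1.9,-16.5,10,0,0,0],[2.4,-20.8,10,0,0,0],[3.0,-25.1,10,0,0,0],[3.6,-29.4,10,0,0,0],[4.2,-33.5,10,0,0,0.5],[4.9,-37,10,0,0,1],[5.5,-40,10,0,0,1.3],[6.2,-42,10,0,0,1.3],[6.7,-42.6,10,0,0,1.3],[7,-42.7,10,0,0,1.3],[7,-42.7,10,0,0,1.3]],
])

```text
clock: 23.85
position: [0.5603, -0.1084, 0.1572]
ee_rot: [-0.703, -0.075, 0.075, 0.703]
ft_force: [-0.5, -0.0, -0.1]
grip_width: 0.797
```

```bash
python3 look.py e1 wrist carton pad_blue pad_pink pad_yellow level shelf; python3 look.py e1s scene jar tub mat
```

```text
t 23.85 pos [ 560.3291 -108.4006  157.2151] jaw 102.17340725443374 tilt [-0.0003  0.0005 -1.    ] F [-0.5094 -0.0243 -0.0566] g 67.76783691168956 j [-0.3498  0.2873  0.5477  1.73   -0.1614  1.1696  2.0262]
carton 0.6 7551 zt 115.2 mean [ 558.2039 -110.1163  114.1031] rect [array([ 560.1, -109.7]), array([50.7, 50.1]), np.float64(12.4)]
pad_blue 0.88 4734 zt 15.1 mean [541.7354 -17.6934  14.    ] rect [array([543.3, -16.5]), array([68.3, 68.2]), np.float64(11.3)]
pad_pink 0.56 773 zt 15.4 mean [ 533.6637 -117.1001   14.1277] rect [array([ 537.8, -115.2]), array([20.8, 66.5]), np.float64(13.0)]
pad_yellow 0.69 4762 zt 15.2 mean [523.7176  74.9946  13.9953] rect [array([524.8,  76.7]), array([66.9, 70.2]), np.float64(10.9)]
level 0.62 6829 zt 52.9 mean [590.1988  13.7953  51.801 ] rect [array([566.8,  -6.1]), array([ 80.4, 200.8]), np.float64(11.8)]
shelf 0.65 26040 zt 25.6 mean [604.4848  10.0535  23.8757] rect [array([587.2,  -8.4]), array([171., 311.]), np.float64(10.9)]
t 24.2 pos [ 560.1523 -108.9247  157.386 ] jaw 102.15243307405852 tilt [ 0.      0.0003 -1.    ] F [ 0.4486  0.1326 -0.3239] g 67.97115389957811 j [-0.3499  0.2867  0.5486  1.7304 -0.1612  1.1694  2.0267]
jar 0.84 1295 zt 104.8 mean [580.0403 318.1565 103.0415] rect [array([579.4, 320.7]), array([53.6, 52.6]), np.float64(76.3)]
tub 0.7 1235 zt 107.3 mean [494.9325 313.877  105.6578] rect [array([493.9, 315.4]), array([51.7, 51. ]), np.float64(57.1)]
mat 0.74 3448 zt 5.9 mean [486.3045 305.9651   3.3532] rect [array([490.8, 316.7]), array([280.9, 114.2]), np.float64(1.8)]
```

View pics/e1.png

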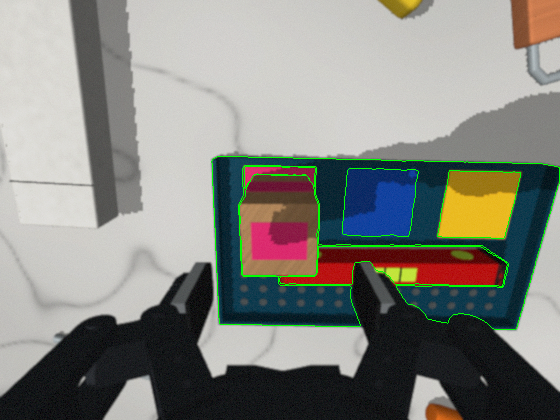

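View pics/e1s.png

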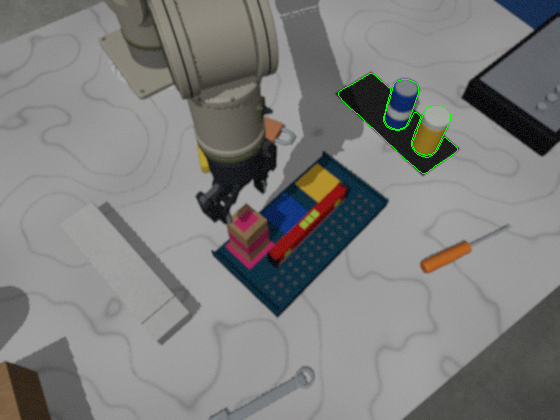

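Emit:
arm_command([
  [[0,-0.1,-0.4,0,0,0],[0,-0.1,-1.4,0,0,0],[0,-0.1,-2.9,0,0,0],[0,-0.1,-4.6,0,0,0],[0,-0.1,-6.2,0,0,0],[0,-0.1,-7.5,0,0,0],[0,-0.1,-8.4,0,0,0],[0,-0.1,-8.9,0,0,0],[0,-0.1,-9,0,0,0],[0,-0.1,-9,0,0,0],[0,-0.1,-9,0,0,0]],
])

```text
clock: 25.5
position: [0.5606, -0.1105, 0.0679]
ee_rot: [0.703, 0.075, -0.074, -0.703]
ft_force: [0.4, -0.5, 0.1]
grip_width: 0.799
```

```bash
python3 look.py e2 wrist carton
```

```text
t 25.5 pos [ 560.6004 -110.5112   67.9322] jaw 102.11414569153618 tilt [ 0.001   0.0001 -1.    ] F [ 0.3719 -0.4709  0.1232] g 67.90113418196027 j [-0.315   0.3942  0.5191  1.8097 -0.2292  0.9965  2.0785]
carton 0.85 20724 zt 115.1 mean [ 552.4881 -111.3299  113.9575] rect [array([ 556.9, -110.4]), array([44.8, 50.3]), np.float64(12.3)]
```

View pics/e2.png

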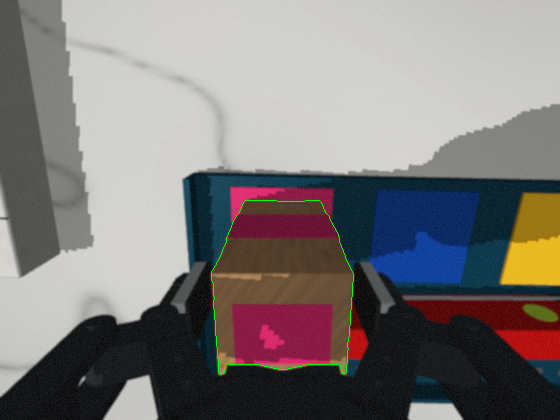

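Carton is centred between the fingers (pixel 283, 290). Grip it.

Emit:
arm_command([
  [[0,0,0,0,0,0],[0,0,0,0,0,0],[0,0,0,0,0,0],[0,0,0,0,0,0],[0,0,0,0,0,0],[0,0,0,0,0,0],[0,0,0,0,0,0],[0,0,0,0,0,0]],
], claw=4.2, newtons=40)

```text
clock: 26.4
position: [0.5605, -0.1105, 0.0677]
ee_rot: [-0.703, -0.075, 0.074, 0.703]
ft_force: [-0.6, -0.4, 6.1]
grip_width: 0.582
```

```bash
python3 look.py e3 wrist carton pad_pink
```

```text
t 26.4 pos [ 560.4755 -110.5319   67.7282] jaw 102.10820696290392 tilt [ 0.0006  0.0001 -1.    ] F [-0.5719 -0.3988  6.1355] g 49.50470442812439 j [-0.3149  0.3945  0.519   1.8098 -0.2293  0.9965  2.0786]
carton 0.69 20591 zt 115.1 mean [ 551.8394 -111.2429  114.0517] rect [array([ 555.5, -110.4]), array([42. , 53.1]), np.float64(12.1)]
pad_pink 0.66 1456 zt 15.1 mean [ 533.878  -118.4152   14.0349] rect [array([ 535.3, -116.2]), array([21. , 67.2]), np.float64(18.2)]
```

Emit:
arm_command([
  [[0,0,0.3,0,0,0],[0,0,1,0,0,0],[0,0,2.2,0,0,0],[0,0,3.8,0,0,0],[-0.2,0.5,5.4,0,0,0],[-0.6,1.7,6.5,0,0,0],[-1.4,3.8,7,0,0,0],[-2.5,6.8,7,0,0,0],[-3.9,10.4,7,0,0,0],[-5.4,14.4,7,0,0,0],[-6.9,18.5,7,0,0,0],[-8.4,22.6,7,0,0,0],[-10,26.7,7,0,0,0],[-11.4,30.6,7,0,0,0],[-12.8,34.2,7,0,0,0],[-13.9,37.3,7,0,0,0],[-14.8,39.7,6.8,0,0,0],[-15.4,41.3,6.2,0,0,0],[-15.7,42.1,5.2,0,0,0],[-15.8,42.4,4,0,0,0]],
])

```text
clock: 28.55
position: [0.402, 0.3143, 0.1073]
ee_rot: [-0.703, -0.075, 0.075, 0.703]
ft_force: [-0.2, -0.6, -4.4]
grip_width: 0.583
```

Emit:
arm_command([
  [[0,0,-1.2,0,0,0],[0,0,-2.3,0,0,0],[0,0,-3.2,0,0,0],[0,0,-3.9,0,0,0],[0,0,-4.3,0,0,0],[0,0,-4.6,0,0,0],[0,0,-4.8,0,0,0],[0,0,-4.9,0,0,0],[0,0,-4.95,0,0,0],[0,0,-5,0,0,0],[0,0,-5.05,0,0,0],[0,0,-5.05,0,0,0],[0,0,-5.05,0,0,0]],
])

```text
clock: 29.85
position: [0.4024, 0.3137, 0.0577]
ee_rot: [-0.703, -0.075, 0.074, 0.703]
ft_force: [-2.6, -3.2, 4.8]
grip_width: 0.578
```

```bash
python3 look.py e4s scene tub jar mat carton level; python3 look.py e4t top tub jar mat carton
```

```text
t 29.85 pos [402.3837 313.6662  57.6924] jaw 102.10641452472005 tilt [ 0.0002  0.0006 -1.    ] F [-2.6421 -3.2056  4.7672] g 49.16561927660931 j [-0.9376  0.2564  0.2083  1.9605 -0.0658  0.9305  1.0854]
tub 0.87 1266 zt 107.4 mean [494.3797 314.6296 105.6514] rect [array([492.9, 317.5]), array([52. , 54.3]), np.float64(5.2)]
jar 0.59 1246 zt 104.9 mean [580.5713 317.529  103.0272] rect [array([579.4, 319. ]), array([51.1, 51. ]), np.float64(76.5)]
mat 0.78 2720 zt 5.7 mean [514.592  299.8351   3.3052] rect [array([490.6, 315.6]), array([282. , 112.3]), np.float64(2.9)]
carton 0.89 935 zt 104.4 mean [418.6811 316.8884 103.0967] rect [array([416.1, 316.4]), array([26.9, 50.7]), np.float64(13.2)]
level 0.89 1793 zt 53.4 mean [599.3765  -5.3576  51.2836] rect [array([597.7,  -1.3]), array([ 23.2, 200.5]), np.float64(12.1)]
t 30.15 pos [402.3832 313.7013  57.6991] jaw 102.10692514277473 tilt [ 0.0002  0.0006 -1.    ] F [-3.6705 -2.6152  5.9075] g 49.43319245126844 j [-0.9377  0.2564  0.2083  1.9605 -0.0658  0.9304  1.0854]
tub 0.92 1188 zt 108.1 mean [492.4476 312.2964 105.8169] rect [array([493.1, 313.1]), array([52.6, 51.7]), np.float64(62.3)]
jar 0.9 1145 zt 105.4 mean [578.2782 315.5373 103.0959] rect [array([579.5, 315.9]), array([52.5, 51.7]), np.float64(40.0)]
mat 0.95 4680 zt 6.4 mean [485.8213 298.9512   3.9045] rect [array([491.4, 313.3]), array([284.1, 115.4]), np.float64(2.6)]
carton 0.53 324 zt 105.1 mean [403.7506 292.4491 105.0123] rect [array([406.9, 281. ]), array([51.7, 53.8]), np.float64(2.4)]
```

View pics/e4s.png

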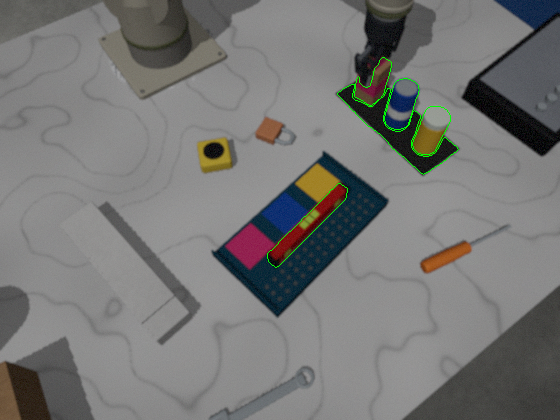

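Emit:
arm_command([
  [[0,0,0,0,0,0],[0,0,0,0,0,0],[0,0,0,0,0,0],[0,0,0,0,0,0]],
], claw=6.8)

```text
clock: 30.8
position: [0.4023, 0.3137, 0.0569]
ee_rot: [-0.703, -0.075, 0.075, 0.703]
ft_force: [0.1, 0.4, 0.1]
grip_width: 0.795
```

Emit:
arm_command([
  [[0,0,0.5,0,0,0],[0,0,2,0,0,0],[0,0,4.5,0,0,0],[0,0,7.5,0,0,0],[0.2,-0.4,10,0,0,-1],[0.8,-1.3,11.5,0,0,-4],[1.8,-2.9,12,0,0,-8],[3.2,-5.2,12,0,0,-14],[4.9,-8,12,0,0,-21],[6.8,-11.1,12,0,0,-29],[8.8,-14.4,12,0,0,-37],[10.8,-17.6,12,0,0,-46],[12.7,-20.7,12,0,0,-55],[14.5,-23.6,12,0,0,-63],[16.1,-26.2,12,0,0,-71],[17.4,-28.4,12,0,0,-78],[18.4,-30,12,0,0,-84],[19,-31,12,0,0,-88],[19.3,-31.5,12,0,0,-90],[19.3,-31.5,12,0,0,-90.2]],
])

```text
clock: 32.8
position: [0.5953, -0.002, 0.177]
ee_rot: [0.549, -0.446, 0.446, -0.549]
ft_force: [-0.3, -0.4, -0.3]
grip_width: 0.795
```

Emit:
arm_command([
  [[0,0,0,0,0,0],[0,0,0,0,0,0],[0,0,0,0,0,0],[0,0,0,0,0,0]],
], claw=5.5)

```text
clock: 33.2
position: [0.5951, -0.001, 0.1769]
ee_rot: [-0.549, 0.445, -0.445, 0.55]
ft_force: [-0.4, 0.5, -0.1]
grip_width: 0.646
```

```bash
python3 look.py f1 wrist level shelf pad_blue pad_pink pad_yellow; python3 look.py f1s scene jar tub carton level
```

```text
t 33.2 pos [595.1041  -1.0025 176.9269] jaw 11.96806409242511 tilt [ 0.0002  0.0003 -1.    ] F [-0.4355  0.5206 -0.117 ] g 54.950382083529504 j [-0.5835  0.3384  0.6295  1.6461 -0.2096  1.2253  0.2993]
level 0.97 5678 zt 53.4 mean [593.0492   9.8083  52.2301] rect [array([595.4,  -0.9]), array([ 22.5, 200.6]), np.float64(11.9)]
shelf 0.61 33783 zt 25.8 mean [610.6425  38.0934  25.1866] rect [array([588.2,  -9.2]), array([169.5, 311.7]), np.float64(11.2)]
pad_blue 0.59 4071 zt 15.4 mean [542.5201 -15.9815  14.258 ] rect [array([542.7, -17.6]), array([66.5, 66.6]), np.float64(10.9)]
pad_pink 0.86 2030 zt 15.4 mean [ 570.4181 -105.8359   14.565 ] rect [array([552.2, -73.5]), array([ 64.6, 145.5]), np.float64(15.2)]
pad_yellow 0.74 2026 zt 15.4 mean [ 570.6051 -105.8166   15.656 ] rect [array([553.4, -79.2]), array([ 64.4, 135.5]), np.float64(15.4)]
t 33.5 pos [595.1738  -1.4111 176.8088] jaw 11.91895809958861 tilt [ 0.  0. -1.] F [-0.2792  0.0676 -0.3016] g 54.75610338577044 j [-0.5831  0.3389  0.6298  1.6459 -0.2097  1.2252  0.2991]
jar 0.7 1202 zt 104.8 mean [580.7075 317.2586 103.0474] rect [array([579.9, 318.3]), array([51. , 51.6]), np.float64(57.3)]
tub 0.93 1240 zt 107.4 mean [494.4972 314.1724 105.6469] rect [array([493.3, 316.6]), array([52. , 53.7]), np.float64(6.5)]
carton 0.85 1261 zt 104.8 mean [406.4758 313.1389 103.1621] rect [array([404.3, 314.4]), array([51.8, 51.5]), np.float64(10.2)]
level 0.61 1691 zt 53.4 mean [601.8254 -14.3776  51.2707] rect [array([598.1,  -1.9]), array([ 23.3, 199. ]), np.float64(11.7)]
```

View pics/f1.png

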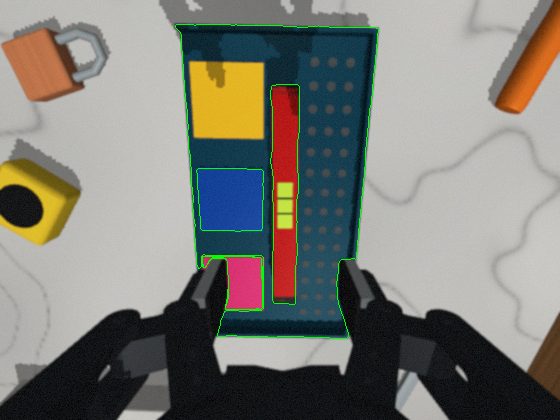

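View pics/f1s.png

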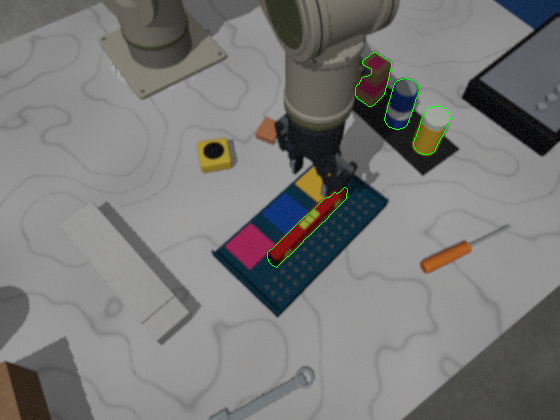

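Emit:
arm_command([
  [[0,0,-0.5,0,0,0],[0,0,-2,0,0,0],[0,0,-4.2,0,0,0],[0,0,-6.6,0,0,0],[0,0,-9,0,0,0],[0,0,-11.2,0,0,0],[0,0,-13,0,0,0],[0,0,-14.2,0,0,0],[0,0,-15,0,0,0],[0,0,-15.4,0,0,0],[0,0,-15.6,0,0,0],[0,0,-15.6,0,0,0],[0,0,-15.6,0,0,0]],
])

```text
clock: 35.05
position: [0.5956, -0.0014, 0.0214]
ee_rot: [-0.549, 0.445, -0.446, 0.549]
ft_force: [0.4, -0.7, -0.3]
grip_width: 0.648
```

```bash
python3 look.py f2 wrist level; python3 look.py f2s scene level
```

```text
t 35.05 pos [595.6094  -1.4247  21.4493] jaw 11.911410189043679 tilt [ 0.0011  0.0002 -1.    ] F [ 0.3724 -0.6772 -0.328 ] g 55.04252466811093 j [-0.5175  0.5219  0.5571  1.7737 -0.3328  0.9398  0.3864]
level 0.94 19346 zt 53.3 mean [586.1368  44.2215  52.2476] rect [array([588.7,  33. ]), array([ 22.7, 132.9]), np.float64(12.0)]
t 35.15 pos [595.5236  -1.4004  21.3477] jaw 11.914214126733645 tilt [ 0.0009  0.0002 -1.    ] F [0.0091 0.6067 0.2134] g 55.10753979597395 j [-0.5175  0.522   0.557   1.7739 -0.3328  0.9397  0.3864]
level 0.66 1352 zt 53.3 mean [603.0723 -21.3349  51.7107] rect [array([611.7,   2.4]), array([ 51.6, 201.4]), np.float64(12.0)]
```

View pics/f2.png

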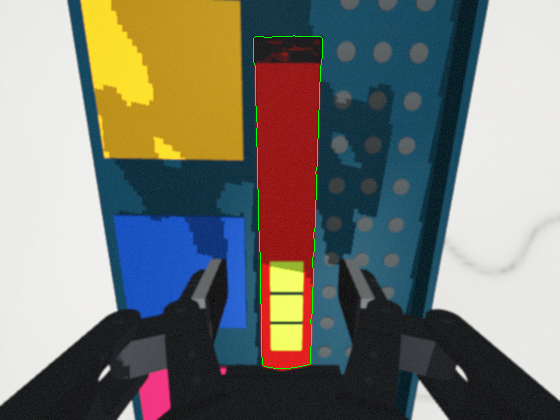

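Emit:
arm_command([
  [[0,0,0,0,0,0],[0,0,0,0,0,0],[0,0,0,0,0,0],[0,0,0,0,0,0],[0,0,0,0,0,0],[0,0,0,0,0,0],[0,0,0,0,0,0],[0,0,0,0,0,0],[0,0,0,0,0,0]],
], claw=1.4, newtons=50)

```text
clock: 36.15
position: [0.5954, -0.0014, 0.0211]
ee_rot: [-0.549, 0.445, -0.446, 0.549]
ft_force: [0.3, 0.2, 5.4]
grip_width: 0.252
```

```bash
python3 look.py f3 wrist level
```

```text
t 36.15 pos [595.4478  -1.4193  21.0801] jaw 11.913479785506572 tilt [ 0.0006  0.0001 -1.    ] F [0.3236 0.2226 5.4303] g 21.401909292754606 j [-0.5174  0.5224  0.5569  1.7739 -0.333   0.9396  0.3865]
level 0.76 19473 zt 53.3 mean [584.3995  43.9963  52.2609] rect [array([587. ,  32.5]), array([ 22.7, 132.7]), np.float64(12.0)]
```

View pics/f3.png

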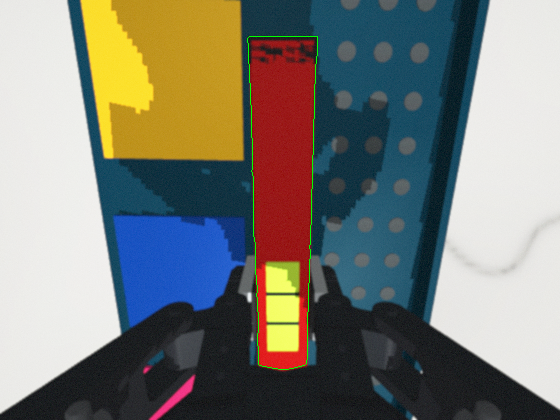

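Emit:
arm_command([
  [[0,0,0.3,0,0,0],[0,0,1.2,0,0,0],[0,0,2.8,0,0,0],[0,0,5,0,0,0],[-0.1,-0.4,7,0,0,-1],[-0.5,-1.4,8,0,0,-4],[-1.2,-3.1,8,0,0,-9],[-2.1,-5.5,8,0,0,-15],[-3.2,-8.3,8,0,0,-22.5],[-4.4,-11.4,8,0,0,-30.5],[-5.7,-14.7,8,0,0,-38.5],[-7,-18,8,0,0,-46.5],[-8.2,-21.2,8,0,0,-54.5],[-9.4,-24.2,8,0,0,-62.5],[-10.3,-26.8,8,0,0,-70.5],[-11.2,-29,8,0,0,-78],[-11.8,-30.6,8,0,0,-84.5],[-12.2,-31.6,8,0,0,-89.5],[-12.4,-32.1,8,0,0,-92.3],[-12.4,-32.1,8,0,0,-93]],
])

```text
clock: 38.25
position: [0.4708, -0.3232, 0.1018]
ee_rot: [0.054, -0.705, 0.705, -0.054]
ft_force: [-0.6, -0.5, -3.4]
grip_width: 0.252
```

Emit:
arm_command([
  [[0,0,0,0,0,0],[0,0,0,0,0,0],[0,0,0,0,0,0]],
])

```text
clock: 38.55
position: [0.4715, -0.3219, 0.101]
ee_rot: [-0.055, 0.705, -0.705, 0.056]
ft_force: [0.3, -0.5, -2.3]
grip_width: 0.252
```

```bash
python3 look.py g1 wrist level timber; python3 look.py g1s scene level timber;python3 look.py g1t top level timber
```

```text
t 38.55 pos [ 471.5383 -321.916   101.0077] jaw -80.99698362974048 tilt [ 0.0004  0.0003 -1.    ] F [ 0.3057 -0.4801 -2.2706] g 21.39081350022672 j [-0.2843  0.5006  1.0223  1.8004 -0.4751  1.1115 -0.5115]
level 0.56 19602 zt 133.2 mean [ 514.9781 -314.0107  132.2146] rect [array([ 503.4, -316. ]), array([132.9,  22.7]), np.float64(9.1)]
timber 0.72 5803 zt 26.2 mean [ 562.6214 -170.5427   24.0098] rect [array([ 561.9, -169.9]), array([59.6,  6.6]), np.float64(11.7)]
t 38.7 pos [ 471.3148 -322.1959  100.8768] jaw -81.04871780492076 tilt [ 0.0001  0.0001 -1.    ] F [-0.104  -0.3303 -1.9669] g 20.796378006019367 j [-0.284   0.501   1.0225  1.8005 -0.4752  1.1114 -0.5117]
level 0.75 1143 zt 133.2 mean [ 516.4751 -314.3234  131.2233] rect [array([ 512.7, -314.7]), array([119.8,  22.5]), np.float64(8.8)]
timber 0.62 3844 zt 39.8 mean [ 542.3827 -312.3332   38.854 ] rect [array([ 517.8, -315.2]), array([211.3,  70.1]), np.float64(9.0)]
t 38.85 pos [ 471.1985 -322.3682  100.8231] jaw -81.07479995047171 tilt [-0.  0. -1.] F [ 0.3454 -0.3183 -1.8362] g 21.38503133145889 j [-0.2838  0.5013  1.0227  1.8005 -0.4753  1.1113 -0.5118]
level 0.78 1429 zt 133.9 mean [ 502.5452 -316.7097  135.5611] rect [array([ 459.2, -287.4]), array([117.1, 213.8]), np.float64(51.6)]
timber 0.6 3683 zt 40.8 mean [ 507.6388 -307.5377   39.6452] rect [array([ 480.2, -292.5]), array([168.8, 297.5]), np.float64(61.6)]
```

View pics/g1.png

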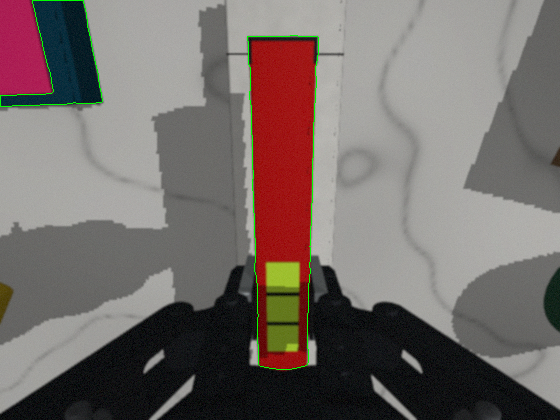

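View pics/g1s.png

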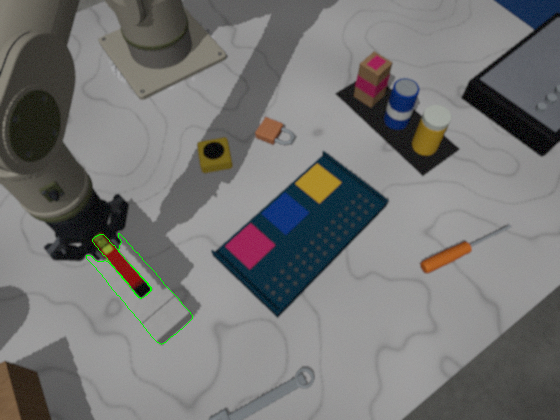

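View pics/g1t.png

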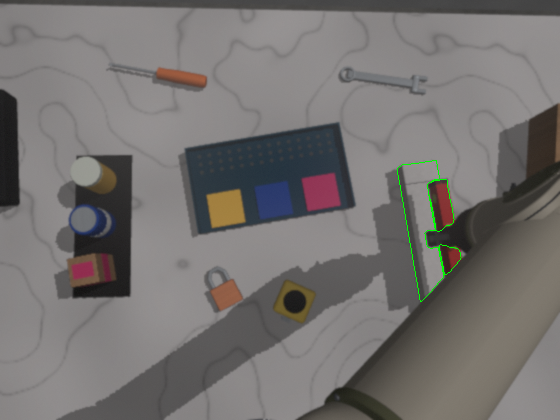

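Run:
```python
from h import *
def ana(n):
    c=manip.camera(n); P,u,v=pts(c)
    s=(P[:,2]>.034)&(P[:,2]<.042)&(P[:,1]<-.22)&(P[:,1]>-.42)&(P[:,0]>.3)&(P[:,0]<.66)
    T=P[s]*1000; print(n,len(T),rect(T), T[:,2].mean())
    a=np.radians(8.9); e=np.array([np.cos(a),np.sin(a)]); f=np.array([-e[1],e[0]])
    q=T[:,:2]-[472,-322]; al=q@e; la=q@f
    print(" along",np.percentile(al,[0.2,1,99,99.8])," lat",np.percentile(la,[.2,1,99,99.8]))
    for lo in range(-150,150,50):
        w=(al>lo)&(al<lo+50)
        if w.sum()>50: print(lo,np.percentile(la[w],[.5,99.5]))
for n in("wrist","scene","top"): ana(n)
```

```text
wrist 14737 ((480059.6875, -320709.53125), (257155.546875, 70444.140625), 8.83729362487793) 38.14929747667204
 along [-118.0005 -110.6809  135.8645  136.3738]  lat [-34.8693 -34.4459  34.4376  34.8628]
-150 [-25.8221  26.8857]
-100 [-24.4535  25.4837]
-50 [-34.7246  34.7555]
0 [-34.7434  34.7831]
50 [-34.7344  34.747 ]
100 [-34.6328  34.5691]
scene 3440 ((502539.0625, -317655.0), (243604.6875, 69999.8515625), 9.004916191101074) 37.49891721078726
 along [-86.1038 -51.8621 150.9491 151.8792]  lat [-35.2103 -34.8008  34.0063  34.4582]
-50 [-35.2021  34.1322]
0 [-35.1079  34.3043]
50 [-34.9911  34.2612]
100 [-34.7904  34.2979]
top 2967 ((493172.96875, -321190.4375), (256844.9375, 71096.8203125), 8.462711334228516) 38.15552506785111
 along [-103.509   -95.8204  147.573   149.0195]  lat [-37.7479 -35.6983  31.4351  31.9607]
-100 [-11.3488  31.6014]
-50 [-11.8812  31.7455]
0 [-11.6969  31.5695]
50 [-11.9797  31.6687]
100 [-37.8518  31.3709]
```

Emit:
arm_command([
  [[0.1,0,-0.5,0,0,0],[0.1,0,-1.5,0,0,0],[0.1,0,-2.7,0,0,0],[0.1,0,-3.7,0,0,0],[0.1,0,-4.4,0,0,0],[0.1,0,-4.8,0,0,0],[0.1,0,-5,0,0,0],[0.1,0,-5.15,0,0,0],[0.1,0,-5.25,0,0,0],[0.1,0,-5.35,0,0,0],[0.1,0,-5.35,0,0,0],[0.1,0,-5.4,0,0,0],[0.1,0,-5.4,0,0,0]],
])

```text
clock: 40.45
position: [0.4723, -0.3225, 0.0471]
ee_rot: [0.055, -0.705, 0.705, -0.055]
ft_force: [-0.4, 1.6, 1.3]
grip_width: 0.251
```

```bash
python3 look.py g2 wrist level; python3 look.py g2s scene level timber
```

```text
t 40.45 pos [ 472.2882 -322.4941   47.1105] jaw -81.08981656435884 tilt [ 0.0003 -0.     -1.    ] F [-0.3744  1.6196  1.334 ] g 21.303260910753842 j [-0.2308  0.572   0.9567  1.8362 -0.5454  1.0219 -0.4666]
level 0.71 19389 zt 79.4 mean [ 515.9201 -314.6277   78.3055] rect [array([ 504.4, -316.6]), array([132.9,  22.7]), np.float64(9.1)]
t 40.55 pos [ 472.3256 -322.4933   47.1204] jaw -81.08492734334443 tilt [ 0.0004 -0.     -1.    ] F [-1.4908  1.4306  2.2424] g 21.51333519391212 j [-0.2308  0.572   0.9567  1.8361 -0.5454  1.0219 -0.4666]
level 0.8 973 zt 79.5 mean [ 518.5382 -314.4356   77.5222] rect [array([ 514.6, -315.2]), array([117.3,  22.1]), np.float64(8.7)]
timber 0.58 3100 zt 39.7 mean [ 554.821  -310.1875   37.4467] rect [array([ 536.7, -312.3]), array([173.5,  69.9]), np.float64(9.0)]
```

View pics/g2.png

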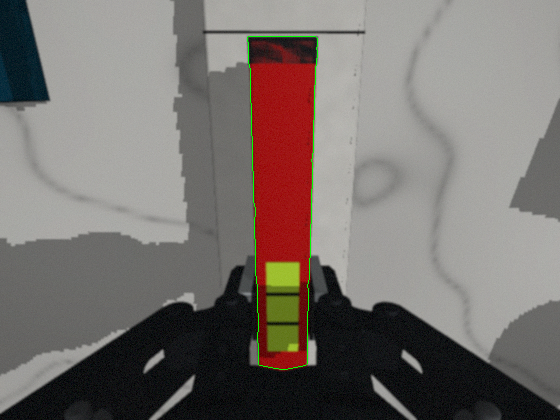

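Emit:
arm_command([
  [[0,0,0,0,0,0],[0,0,0,0,0,0],[0,0,0,0,0,0],[0,0,0,0,0,0],[0,0,0,0,0,0]],
], claw=5)

```text
clock: 41.2
position: [0.4722, -0.3225, 0.0468]
ee_rot: [0.055, -0.705, 0.705, -0.055]
ft_force: [-0.2, -0.3, 0.1]
grip_width: 0.583
```

Emit:
arm_command([
  [[0,0,0.3,0,0,0],[0,0,1.2,0,0,0],[0,0,2.8,0,0,0],[0,0,5,0,0,0],[0,0,7.5,0,0,0],[0,0,10,0,0,0],[0,0,12,0,0,0],[0,0,13,0,0,0],[0,0,13,0,0,0],[0,0,13,0,0,0]],
], claw=6.8)

```text
clock: 42.2
position: [0.4721, -0.3222, 0.1765]
ee_rot: [-0.055, 0.705, -0.705, 0.055]
ft_force: [-0.5, 0.2, 0.0]
grip_width: 0.798
```

```bash
python3 look.py g3 wrist level timber; python3 look.py g3s scene level timber
```

```text
t 42.2 pos [ 472.0937 -322.1633  176.4735] jaw -81.079736961829 tilt [-0.0001  0.0004 -1.    ] F [-0.5346  0.1866  0.0403] g 67.84770599408682 j [-0.3475  0.4173  1.0976  1.7225 -0.391   1.2446 -0.5709]
level 0.6 6438 zt 79.5 mean [ 482.8192 -319.8619   78.3411] rect [array([ 470.1, -321.8]), array([200.9,  22. ]), np.float64(8.9)]
timber 0.7 17880 zt 39.4 mean [ 501.9192 -317.4494   38.476 ] rect [array([ 470.8, -322.2]), array([299.5,  70.3]), np.float64(8.9)]
t 42.35 pos [ 471.7557 -322.1522  175.9426] jaw -81.09391929610315 tilt [-0.0014  0.0004 -1.    ] F [-0.1868  0.8468  0.1294] g 67.44073121215793 j [-0.3471  0.4183  1.0973  1.7229 -0.3909  1.2447 -0.5709]
level 0.59 1595 zt 79.4 mean [ 478.6947 -320.9993   77.434 ] rect [array([ 472.5, -322. ]), array([202.5,  22.2]), np.float64(9.0)]
timber 0.82 4801 zt 39.7 mean [ 495.2189 -319.2832   37.4857] rect [array([ 475.2, -322. ]), array([298.1,  70. ]), np.float64(9.0)]
```

View pics/g3.png

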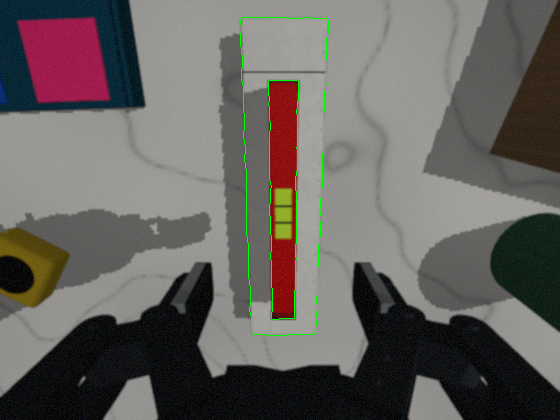

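View pics/g3s.png

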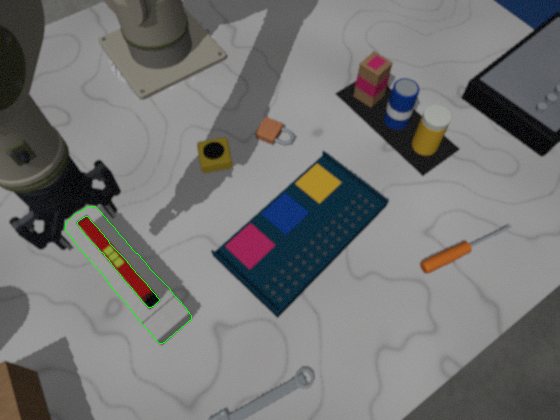

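```bash
python3 - <<'E'
from h import *
from scipy.spatial.transform import Rotation as R
c=manip.camera("wrist");o=manip.get_obs()
Rc,_=cv2.Rodrigues(np.array(c["rvec"])); p=-Rc.T@np.array(c["tvec"]).reshape(3)
M=R.from_quat(o["ee_rot"]).as_matrix(); print("cam in tool",M.T@(p-o["position"]), "optical dir in tool",M.T@Rc[2])
c=manip.camera("top"); cv2.imwrite("pics/g4t.png",c["pixels"])
E
python3 look.py g4 top jar tub carton mat
```

```text
cam in tool [-0.0745 -0.1427 -0.001 ] optical dir in tool [0.2982 0.9545 0.0001]
t 42.6 pos [ 472.0264 -322.4418  176.5444] jaw -81.0932656130828 tilt [-0.0005 -0.     -1.    ] F [0.6855 0.802  0.2194] g 68.08513317423409 j [-0.3472  0.4178  1.0977  1.7221 -0.3907  1.2449 -0.5709]
jar 0.74 1171 zt 105.4 mean [578.7104 315.377  103.1642] rect [array([578.7, 315.5]), array([52.3, 51.3]), np.float64(5.6)]
tub 0.71 1196 zt 108.1 mean [492.5518 311.9622 105.8011] rect [array([493.1, 312.2]), array([52.6, 51.3]), np.float64(38.4)]
carton 0.79 1349 zt 105.5 mean [404.1848 309.6781 103.268 ] rect [array([404. , 310.5]), array([49.9, 51.4]), np.float64(12.0)]
mat 0.84 4521 zt 6.1 mean [485.5256 299.3357   3.3578] rect [array([491.5, 312.9]), array([280.1, 111.4]), np.float64(1.9)]
```

Emit:
arm_command([
  [[0,0.6,0,0,0,0],[-0.2,1.9,0,0,0,0],[-0.5,4.2,0,0,0,0.2],[-0.8,7.5,0,0,0,0.4],[-1.3,11.5,0,0,0,0.6],[-1.8,16,0,0,0,0.8],[-2.3,20.5,0,0,0,1],[-2.8,25,0,0,0,1.2],[-3.3,29.5,0,0,0,1.4],[-3.8,34,0,0,0,1.7],[-4.3,38.5,0,0,0,1.9],[-4.8,43,0,0,0,2.1],[-5.3,47.5,0,0,0,2.4],[-5.8,52,0,0,0,2.6],[-6.2,56,0,0,0,2.8],[-6.6,59.3,0,0,0,3],[-6.8,61.7,0,0,0,3.1],[-6.9,63,0,0,0,3.1],[-7,63.6,0,0,0,3.1],[-7,63.6,0,0,0,3.1]],
])

```text
clock: 44.85
position: [0.4022, 0.3132, 0.1768]
ee_rot: [0.074, -0.703, 0.703, -0.074]
ft_force: [-0.9, 0.0, 0.3]
grip_width: 0.797
```

Emit:
arm_command([
  [[0,0,0,0,0,0],[0,0,0,0,0,0],[0,0,0,0,0,0],[0,0,0,0,0,0]],
])

```text
clock: 45.25
position: [0.4023, 0.3131, 0.177]
ee_rot: [-0.074, 0.703, -0.703, 0.074]
ft_force: [-1.4, -0.4, -0.3]
grip_width: 0.801
```

```bash
python3 look.py h1 wrist carton tub jar mat
```

```text
t 45.25 pos [402.3423 313.1368 176.9518] jaw -78.03244785940252 tilt [-0.      0.0002 -1.    ] F [-1.4181 -0.3645 -0.3165] g 68.06351441800392 j [-1.3921  0.122   0.6948  1.8657 -0.0845  1.183  -2.0309]
carton 0.91 5564 zt 105.5 mean [404.1083 315.083  104.4039] rect [array([402.6, 314.6]), array([50.3, 49.8]), np.float64(12.0)]
tub 0.96 5651 zt 108.2 mean [491.507  318.045  106.8214] rect [array([490.9, 317.7]), array([52.6, 52.6]), np.float64(52.5)]
jar 0.84 1463 zt 78.6 mean [551.907  316.4804  76.7563] rect [array([552.9, 315.9]), array([ 4.5, 28.2]), np.float64(12.0)]
mat 0.85 15316 zt 5.5 mean [483.815  319.1014   4.5   ] rect [array([467.8, 316.2]), array([237. , 112.1]), np.float64(2.1)]
```

View pics/h1.png

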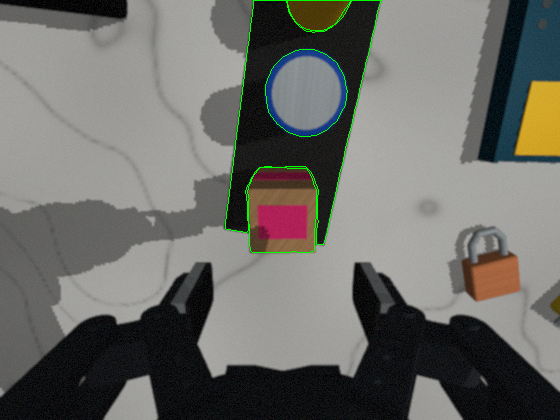

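Emit:
arm_command([
  [[0,0.1,-0.5,0,0,0],[0,0.1,-1.8,0,0,0],[0,0.1,-3.8,0,0,0],[0,0.1,-6,0,0,0],[0,0.1,-8.2,0,0,0],[0,0.1,-10,0,0,0],[0,0.1,-11.2,0,0,0],[0,0.1,-11.7,0,0,0],[0,0.1,-11.9,0,0,0],[0,0.1,-11.9,0,0,0],[0,0.1,-11.9,0,0,0]],
])

```text
clock: 46.6
position: [0.4025, 0.3149, 0.0585]
ee_rot: [-0.074, 0.704, -0.703, 0.074]
ft_force: [-0.7, 0.3, 0.3]
grip_width: 0.795
```

Emit:
arm_command([
  [[0,0,0,0,0,0],[0,0,0,0,0,0],[0,0,0,0,0,0],[0,0,0,0,0,0],[0,0,0,0,0,0],[0,0,0,0,0,0],[0,0,0,0,0,0],[0,0,0,0,0,0]],
], claw=4.2, newtons=40)

```text
clock: 47.4
position: [0.4025, 0.3148, 0.0584]
ee_rot: [-0.074, 0.703, -0.703, 0.074]
ft_force: [-0.4, -2.0, 6.6]
grip_width: 0.58
```

```bash
python3 look.py h2 wrist carton
```

```text
t 47.4 pos [402.5268 314.8024  58.4371] jaw -77.99376356153049 tilt [ 0.0005  0.0008 -1.    ] F [-0.448  -2.0316  6.5763] g 49.27017773155173 j [-1.3324  0.2983  0.6603  1.9773 -0.2259  0.9375 -1.92  ]
carton 0.89 21045 zt 105.5 mean [409.1233 317.2092 104.4054] rect [array([405.6, 315.7]), array([45.6, 51.1]), np.float64(13.1)]
```

View pics/h2.png

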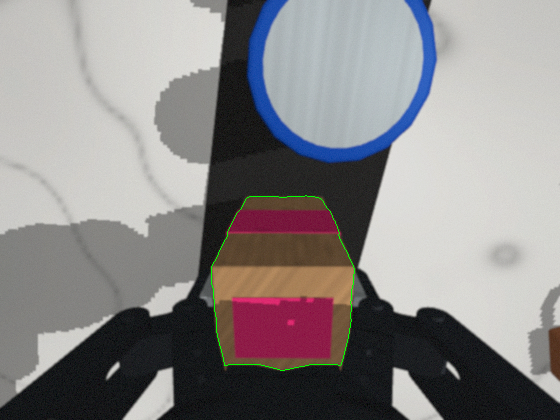

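Emit:
arm_command([
  [[0,0,0.3,0,0,0],[0,0,1,0,0,0],[0,0,2.2,0,0,0],[0,0,3.8,0,0,0],[0.2,-0.5,5.4,0,0,0],[0.6,-1.7,6.5,0,0,0],[1.4,-3.8,7,0,0,0],[2.5,-6.8,7,0,0,0],[3.9,-10.4,7,0,0,-0.2],[5.4,-14.4,7,0,0,-0.4],[6.9,-18.5,7,0,0,-0.5],[8.4,-22.6,7,0,0,-0.7],[10,-26.7,7,0,0,-0.8],[11.4,-30.6,7,0,0,-1],[12.8,-34.2,7,0,0,-1.1],[13.9,-37.4,7,0,0,-1.1],[14.9,-39.9,6.8,0,0,-1.1],[15.5,-41.5,6.4,0,0,-1.1],[15.8,-42.3,5.6,0,0,-1.1],[15.9,-42.5,5,0,0,-1.1]],
])

```text
clock: 49.5
position: [0.5607, -0.1115, 0.1073]
ee_rot: [0.067, -0.704, 0.704, -0.067]
ft_force: [0.7, 0.0, -4.2]
grip_width: 0.582
```

Emit:
arm_command([
  [[0,0,-0.8,0,0,0],[0,0,-1.7,0,0,0],[0,0,-2.2,0,0,0],[0,0,-2.5,0,0,0],[0,0,-2.6,0,0,0],[0,0,-2.6,0,0,0],[0,0,-2.6,0,0,0]],
])

```text
clock: 50.2
position: [0.5614, -0.1105, 0.0821]
ee_rot: [0.067, -0.704, 0.704, -0.067]
ft_force: [-0.9, -0.2, -3.6]
grip_width: 0.58
```

```bash
python3 look.py h3 wrist carton pad_pink shelf pad_blue; python3 look.py h3s scene carton pad_pink level
```

```text
t 50.2 pos [ 561.3978 -110.452    82.1408] jaw -79.08543591140898 tilt [ 0.0005 -0.0001 -1.    ] F [-0.8748 -0.2278 -3.5872] g 49.265477649772386 j [-0.5777  0.4644  0.8627  1.8088 -0.4022  1.0537 -0.944 ]
carton 0.62 21207 zt 129.2 mean [ 567.9281 -108.0308  128.1671] rect [array([ 564.2, -109.1]), array([45.5, 52.7]), np.float64(11.6)]
pad_pink 0.63 1685 zt 15.3 mean [ 587.3357 -105.3477   14.2208] rect [array([ 583.7, -106. ]), array([20.5, 65.3]), np.float64(10.1)]
shelf 0.97 74879 zt 25.7 mean [659.4484 -77.8779  24.8861] rect [array([599.4, -49.9]), array([162.3, 225.7]), np.float64(10.8)]
pad_blue 0.75 8063 zt 15.3 mean [544.8196 -17.4133  14.2937] rect [array([542.9, -17.3]), array([66.5, 67. ]), np.float64(11.0)]
t 50.45 pos [ 561.2731 -110.443    81.9571] jaw -79.08988032672049 tilt [ 0.0003 -0.     -1.    ] F [-0.0149 -0.8323 -4.4548] g 49.504023582264374 j [-0.5775  0.4646  0.8625  1.809  -0.4023  1.0536 -0.9439]
carton 0.74 1101 zt 128.6 mean [ 576.4725 -106.0717  127.1463] rect [array([ 573.7, -107.6]), array([29.9, 50.2]), np.float64(10.3)]
pad_pink 0.93 442 zt 17.2 mean [ 577.1277 -120.9754   14.3544] rect [array([ 576.7, -122.5]), array([86.1, 50.7]), np.float64(53.7)]
level 0.95 1426 zt 79.5 mean [ 477.7172 -321.0887   77.5177] rect [array([ 473.4, -321.8]), array([201.6,  21.9]), np.float64(9.0)]
```

View pics/h3.png

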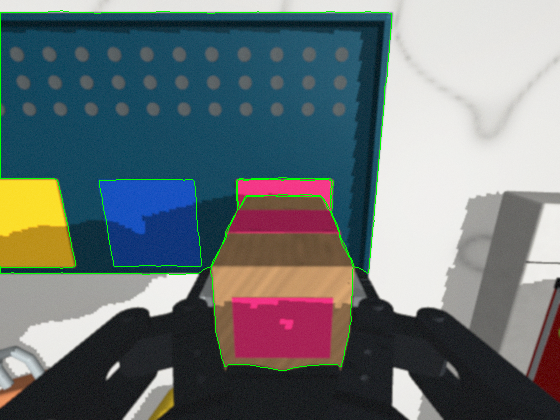

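View pics/h3s.png

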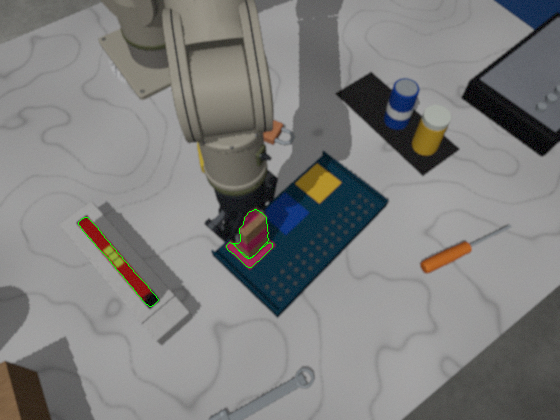

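Emit:
arm_command([
  [[0,0,-0.3,0,0,0],[0,0,-0.7,0,0,0],[0,0,-1,0,0,0],[0,0,-1.15,0,0,0],[0,0,-1.25,0,0,0],[0,0,-1.35,0,0,0],[0,0,-1.4,0,0,0],[0,0,-1.43,0,0,0],[0,0,-1.43,0,0,0],[0,0,-1.43,0,0,0]],
])

```text
clock: 51.65
position: [0.5613, -0.1106, 0.0684]
ee_rot: [-0.067, 0.704, -0.704, 0.067]
ft_force: [-4.8, 0.7, 7.4]
grip_width: 0.582
```

```bash
python3 look.py h4 wrist carton pad_pink
```

```text
t 51.65 pos [ 561.3246 -110.5786   68.4484] jaw -79.09782234353918 tilt [ 0.0004  0.0006 -1.    ] F [-4.7991  0.74    7.4299] g 49.5076107543185 j [-0.5656  0.4831  0.8495  1.8185 -0.4197  1.0303 -0.9315]
carton 0.91 21001 zt 115.5 mean [ 567.9499 -108.199   114.3794] rect [array([ 564. , -109.4]), array([45.9, 51.3]), np.float64(11.2)]
pad_pink 0.59 1532 zt 15.3 mean [ 588.2524 -105.2613   14.206 ] rect [array([ 584.7, -105.7]), array([19.6, 67.9]), np.float64(8.6)]
```

Emit:
arm_command([
  [[0,0,0,0,0,0],[0,0,0,0,0,0],[0,0,0,0,0,0],[0,0,0,0,0,0]],
], claw=6.8)

```text
clock: 52.2
position: [0.5613, -0.1105, 0.0676]
ee_rot: [0.067, -0.704, 0.704, -0.067]
ft_force: [0.0, 0.9, -0.3]
grip_width: 0.8
```

Emit:
arm_command([
  [[0,0,0.4,0,0,0],[0,0,1.5,0,0,0],[0,0,3.5,0,0,0],[0,0,6,0,0,0],[-0.1,0.5,8.5,0,0,0],[-0.3,1.8,10,0,0,0],[-0.7,4,10.2,0,0,0],[-1.2,7,10.2,0,0,0],[-1.8,11,10.2,0,0,0],[-2.5,15.3,10.2,0,0,0],[-3.3,19.8,10.2,0,0,0],[-4.1,24.3,10.2,0,0,0],[-4.8,28.8,10.2,0,0,0],[-5.5,33,10.2,0,0,0],[-6.1,36.7,10.2,0,0,0],[-6.6,39.6,10.2,0,0,0],[-6.9,41.6,10.2,0,0,0],[-7.1,42.6,10.2,0,0,0],[-7.1,42.8,10.2,0,0,0],[-7.1,42.8,10.2,0,0,0]],
])

```text
clock: 54.2
position: [0.4908, 0.3162, 0.1697]
ee_rot: [0.067, -0.704, 0.704, -0.067]
ft_force: [0.5, -0.6, -0.1]
grip_width: 0.795
```

Emit:
arm_command([
  [[0,0,0,0,0,0],[0,0,0,0,0,0],[0,0,0,0,0,0]],
])

```text
clock: 54.5
position: [0.4905, 0.3168, 0.1696]
ee_rot: [-0.067, 0.704, -0.704, 0.067]
ft_force: [-0.7, -0.5, 0.4]
grip_width: 0.797
```

```bash
python3 look.py i1 wrist tub jar; python3 look.py i1s scene carton pad_pink level;python3 look.py i1t top carton pad_pink
```

```text
t 54.5 pos [490.465  316.7919 169.6446] jaw -79.153791388476 tilt [ 0.  0. -1.] F [-0.6658 -0.474   0.3555] g 67.75947779582299 j [-1.2791  0.3465  0.7731  1.6897 -0.2562  1.21   -1.8259]
tub 0.79 5361 zt 108.1 mean [492.9021 318.0928 106.8793] rect [array([491.5, 317.9]), array([52.6, 53.2]), np.float64(57.9)]
jar 0.79 5974 zt 105.3 mean [578.121  321.3272 104.1267] rect [array([577.7, 321.2]), array([52.9, 52.9]), np.float64(40.1)]
t 54.65 pos [490.2593 317.3145 169.5819] jaw -79.10490164024529 tilt [ 0. -0. -1.] F [ 0.2603 -0.5265  0.4133] g 67.57550438799842 j [-1.2796  0.3468  0.7726  1.6895 -0.2563  1.21   -1.826 ]
carton 0.88 1669 zt 115.2 mean [ 564.8941 -111.1353  113.4056] rect [array([ 563.6, -110.5]), array([50.3, 50.7]), np.float64(10.7)]
pad_pink 0.65 322 zt 15.7 mean [ 578.0332 -123.4161   13.3082] rect [array([ 577.9, -122.7]), array([86.1, 50.8]), np.float64(55.8)]
level 0.91 1474 zt 79.5 mean [ 479.1339 -320.7992   77.4809] rect [array([ 473.4, -321.9]), array([200.8,  21.9]), np.float64(8.9)]
t 54.85 pos [490.193  317.5197 169.5396] jaw -79.08841458728836 tilt [ 0.     -0.0001 -1.    ] F [ 0.0763 -0.5527  0.2828] g 67.73206475498262 j [-1.2798  0.347   0.7726  1.6894 -0.2564  1.21   -1.826 ]
carton 0.76 1094 zt 116.4 mean [ 561.1607 -113.39    114.0478] rect [array([ 562. , -114.2]), array([49.8, 50.5]), np.float64(10.7)]
pad_pink 0.63 246 zt 16.9 mean [ 544.3837 -107.1978   13.9331] rect [array([ 546. , -104.2]), array([86.6, 46.3]), np.float64(56.7)]
```

View pics/i1.png

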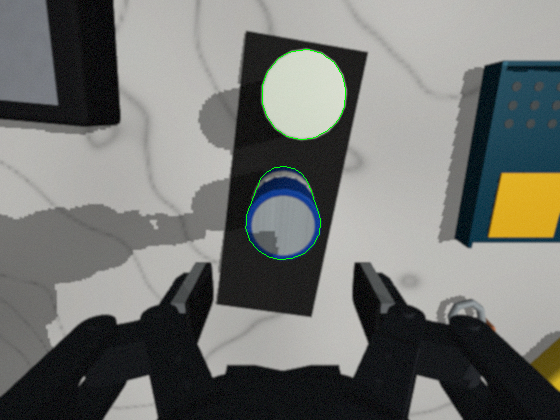

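View pics/i1s.png

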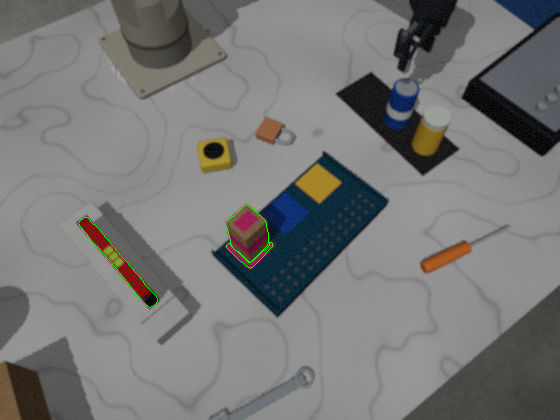

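Emit:
arm_command([
  [[0,0,-0.5,0,0,0],[0,0,-1.8,0,0,0],[0,0,-3.7,0,0,0],[0,0,-5.8,0,0,0],[0,0,-7.8,0,0,0],[0,0,-9.5,0,0,0],[0,0,-10.5,0,0,0],[0,0,-11,0,0,0],[0,0,-11.1,0,0,0],[0,0,-11.1,0,0,0],[0,0,-11.1,0,0,0]],
])

```text
clock: 56.1
position: [0.4906, 0.3178, 0.0593]
ee_rot: [-0.067, 0.704, -0.704, 0.068]
ft_force: [-0.4, 0.7, 0.8]
grip_width: 0.797
```

Emit:
arm_command([
  [[0,0,0,0,0,0],[0,0,0,0,0,0],[0,0,0,0,0,0],[0,0,0,0,0,0],[0,0,0,0,0,0],[0,0,0,0,0,0],[0,0,0,0,0,0],[0,0,0,0,0,0]],
], claw=4.6, newtons=40)

```text
clock: 56.9
position: [0.4906, 0.3177, 0.0593]
ee_rot: [-0.067, 0.704, -0.704, 0.067]
ft_force: [-0.7, -0.5, 5.4]
grip_width: 0.622
```

```bash
python3 look.py i2 wrist tub
```

```text
t 56.9 pos [490.6398 317.6674  59.2675] jaw -79.10066158156074 tilt [ 0.0008  0.0007 -1.    ] F [-0.6657 -0.5251  5.4444] g 52.90384799924599 j [-1.2197  0.4788  0.7086  1.7877 -0.3626  1.0081 -1.7506]
tub 0.77 18978 zt 108.2 mean [497.0003 319.9156 106.9309] rect [array([495.9, 319.1]), array([45.3, 53.8]), np.float64(13.1)]
```

Emit:
arm_command([
  [[0,0,0.3,0,0,0],[0,0,1,0,0,0],[0,0,2.2,0,0,0],[0,0,3.8,0,0,0],[0,-0.6,5.2,0,0,0],[0.1,-1.9,6.3,0,0,0],[0.4,-4.2,7,0,0,0],[0.9,-7.4,7,0,0,0],[1.6,-11.2,7,0,0,0],[2.3,-15.2,7,0,0,0],[3,-19.2,7,0,0,0],[3.7,-23.2,7,0,0,0],[4.2,-26.8,7,0,0,0],[4.7,-29.8,7,0,0,0],[5,-31.8,6.6,0,0,0],[5.2,-33,5.8,0,0,0],[5.3,-33.5,4.6,0,0,0],[5.3,-33.5,3.4,0,0,0],[5.3,-33.5,2.6,0,0,0],[5.3,-33.5,2.4,0,0,0]],
])

```text
clock: 59.0
position: [0.5423, -0.0167, 0.0812]
ee_rot: [0.068, -0.704, 0.704, -0.067]
ft_force: [-0.8, -0.4, -4.4]
grip_width: 0.623
```

Emit:
arm_command([
  [[0,0,0,0,0,0],[0,0,0,0,0,0],[0,0,0,0,0,0]],
])

```text
clock: 59.3
position: [0.5435, -0.0172, 0.0829]
ee_rot: [-0.067, 0.704, -0.704, 0.068]
ft_force: [-0.9, -0.7, -4.2]
grip_width: 0.624
```

```bash
python3 look.py i3 wrist tub pad_blue carton; python3 look.py i3s scene carton tub level jar
```

```text
t 59.3 pos [543.4817 -17.1652  82.9489] jaw -79.05786016463561 tilt [ 0.0007  0.0001 -1.    ] F [-0.9252 -0.7205 -4.2288] g 53.03556564761825 j [-0.7701  0.3875  0.8592  1.8824 -0.3417  1.0248 -1.1466]
tub 0.81 19141 zt 131.8 mean [549.7687 -14.8286 130.5943] rect [array([548. , -14.8]), array([46. , 54.5]), np.float64(17.8)]
pad_blue 0.67 2393 zt 15.4 mean [565.2347 -12.9506  14.3632] rect [array([556.8, -14.7]), array([39.2, 66.1]), np.float64(10.5)]
carton 0.64 21570 zt 115.3 mean [ 564.9993 -106.0257  114.1031] rect [array([ 561. , -109.4]), array([51.2, 50.7]), np.float64(11.1)]
t 59.5 pos [543.2859 -17.3822  82.7305] jaw -79.0787414823843 tilt [ 0.0003  0.     -1.    ] F [-0.223   0.0006 -3.8634] g 53.07000407849662 j [-0.7697  0.3877  0.8592  1.8827 -0.3417  1.0247 -1.1465]
carton 0.72 1703 zt 115.1 mean [ 564.6315 -111.0923  113.3673] rect [array([ 563.1, -110.9]), array([50.9, 50.5]), np.float64(11.1)]
tub 0.66 896 zt 130.8 mean [558.4202 -13.2802 129.1021] rect [array([558.6, -11.5]), array([26. , 49.9]), np.float64(28.0)]
level 0.6 1518 zt 79.6 mean [ 478.294  -320.8001   77.4713] rect [array([ 473.2, -321.8]), array([201.2,  22.2]), np.float64(8.9)]
jar 0.75 1211 zt 104.7 mean [580.7536 317.2013 102.924 ] rect [array([578.4, 318.7]), array([49.9, 51.3]), np.float64(44.6)]
```

View pics/i3.png

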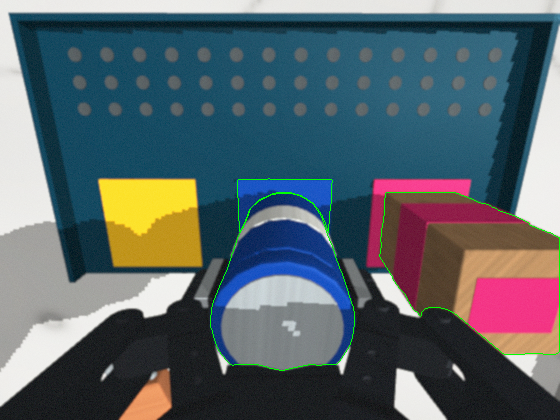

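Emit:
arm_command([
  [[0.05,0,-0.3,0,0,0],[0.05,0,-0.7,0,0,0],[0.05,0,-1,0,0,0],[0.05,0,-1.15,0,0,0],[0.05,0,-1.25,0,0,0],[0.05,0,-1.35,0,0,0],[0.05,0,-1.4,0,0,0],[0.05,0,-1.43,0,0,0],[0.05,0,-1.43,0,0,0],[0.05,0,-1.43,0,0,0]],
])

```text
clock: 60.75
position: [0.5441, -0.0176, 0.0693]
ee_rot: [-0.067, 0.704, -0.704, 0.067]
ft_force: [-3.8, -2.0, 9.3]
grip_width: 0.623
```

```bash
python3 look.py i4 wrist tub pad_blue
```

```text
t 60.75 pos [544.0886 -17.5975  69.2575] jaw -79.10167496315646 tilt [ 0.0007  0.0006 -1.    ] F [-3.8285 -1.954   9.2568] g 52.96198362374077 j [-0.755   0.4097  0.8456  1.8908 -0.3628  1.0006 -1.1312]
tub 0.94 18745 zt 118.1 mean [550.5822 -15.2682 116.8882] rect [array([549.3, -15.1]), array([44.7, 53.1]), np.float64(12.2)]
pad_blue 0.86 2380 zt 15.3 mean [565.4997 -12.7979  14.2352] rect [array([557.7, -14.6]), array([37.3, 66.2]), np.float64(11.1)]
```

Emit:
arm_command([
  [[0,0,0,0,0,0],[0,0,0,0,0,0],[0,0,0,0,0,0],[0,0,0,0,0,0]],
], claw=6.8)

```text
clock: 61.3
position: [0.5438, -0.0174, 0.0683]
ee_rot: [0.067, -0.704, 0.704, -0.067]
ft_force: [0.3, -0.2, 0.2]
grip_width: 0.795
```

Emit:
arm_command([
  [[0,0,0.4,0,0,0],[0,0,1.5,0,0,0],[0,0,3.5,0,0,0],[0,0,6,0,0,0],[0,0.5,8.5,0,0,0],[0.2,1.6,10,0,0,0],[0.4,3.5,10,0,0,0],[0.7,6.2,10,0,0,0],[1,9.5,10,0,0,0],[1.4,13.1,10,0,0,0],[1.8,16.8,10,0,0,0],[2.2,20.5,10,0,0,0],[2.6,24.1,10,0,0,0],[2.9,27.3,10,0,0,0],[3.2,30,10,0,0,0],[3.4,32,10,0,0,0],[3.6,33.2,10,0,0,0],[3.6,33.7,10,0,0,0],[3.6,33.7,10,0,0,0],[3.6,33.7,10,0,0,0]],
])

```text
clock: 63.3
position: [0.58, 0.3181, 0.1686]
ee_rot: [0.067, -0.704, 0.704, -0.067]
ft_force: [-0.8, 0.5, -0.2]
grip_width: 0.796
```

Emit:
arm_command([
  [[0,0,0,0,0,0],[0,0,0,0,0,0],[0,0,0,0,0,0]],
])

```text
clock: 63.6
position: [0.5798, 0.3191, 0.1683]
ee_rot: [-0.067, 0.704, -0.704, 0.067]
ft_force: [-0.3, -0.3, 0.2]
grip_width: 0.801
```

```bash
python3 look.py j1 wrist jar; python3 look.py j1s scene carton tub;python3 look.py j1t top carton tub level timber
```

```text
t 63.6 pos [579.7743 319.0862 168.3436] jaw -79.12509211210555 tilt [ 0.0001  0.     -1.    ] F [-0.2605 -0.3172  0.1835] g 68.12296638286762 j [-1.1048  0.5408  0.7589  1.4696 -0.3785  1.2817 -1.6903]
jar 0.82 5372 zt 105.2 mean [579.2207 321.3608 104.1623] rect [array([577.8, 320.8]), array([53.3, 52.5]), np.float64(9.8)]
t 63.7 pos [579.7219 319.3219 168.2962] jaw -79.10623860411818 tilt [ 0. -0. -1.] F [0.2522 0.3847 0.304 ] g 67.36897965982538 j [-1.1049  0.541   0.7587  1.4694 -0.3786  1.2818 -1.6903]
carton 0.86 1606 zt 115.1 mean [ 565.3072 -111.7605  113.4191] rect [array([ 563.2, -110.4]), array([50.6, 50.8]), np.float64(10.5)]
tub 0.71 1340 zt 117.6 mean [548.7055 -18.9487 115.85  ] rect [array([547.5, -18.4]), array([52.1, 52.2]), np.float64(77.6)]
t 63.85 pos [579.6693 319.5072 168.2467] jaw -79.0898905740686 tilt [-0.     -0.0001 -1.    ] F [-0.1357  0.4807 -0.3515] g 67.87542246362244 j [-1.1051  0.5411  0.7587  1.4692 -0.3786  1.2818 -1.6903]
carton 0.9 1171 zt 116.3 mean [ 561.5866 -113.6052  114.0313] rect [array([ 562. , -114.2]), array([50.4, 50.6]), np.float64(10.9)]
tub 0.2 6771 zt 5.9 mean [471.9202 308.9817   3.1755] rect [array([491.5, 313.5]), array([280. , 111.9]), np.float64(1.8)]
level 0.75 2090 zt 80.4 mean [ 469.9597 -324.5507   78.0014] rect [array([ 471.4, -324.9]), array([200.8,  24. ]), np.float64(9.0)]
timber 0.63 4343 zt 40.8 mean [ 469.5771 -319.787    38.2651] rect [array([ 472.1, -325.7]), array([300.5,  71.8]), np.float64(8.8)]
```

View pics/j1.png

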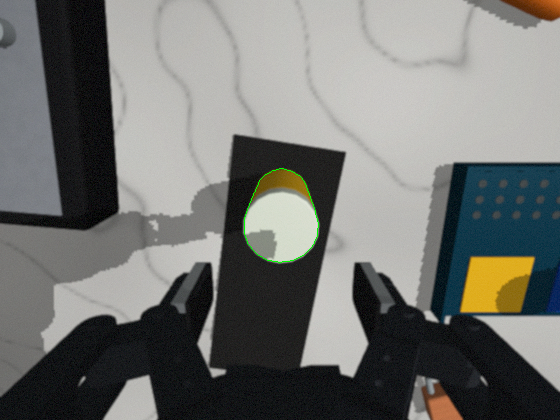

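View pics/j1t.png

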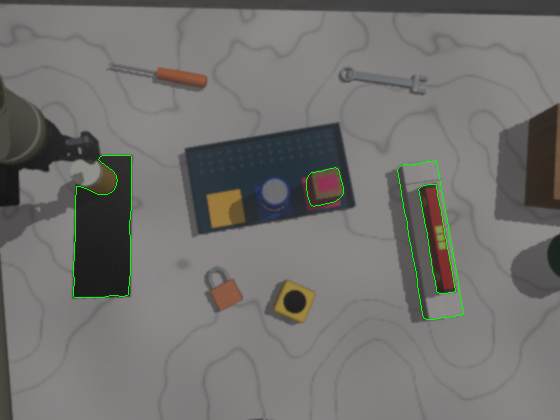

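Emit:
arm_command([
  [[-0.1,0,-0.5,0,0,0],[-0.15,0,-1.8,0,0,0],[-0.15,0,-3.7,0,0,0],[-0.15,0,-5.8,0,0,0],[-0.15,0,-7.8,0,0,0],[-0.15,0,-9.5,0,0,0],[-0.15,0,-10.5,0,0,0],[-0.15,0,-10.9,0,0,0],[-0.15,0,-11,0,0,0],[-0.15,0,-11,0,0,0],[-0.15,0,-11,0,0,0]],
])

```text
clock: 65.2
position: [0.5787, 0.3198, 0.0591]
ee_rot: [-0.067, 0.704, -0.704, 0.068]
ft_force: [0.4, 0.8, 1.0]
grip_width: 0.798
```

Emit:
arm_command([
  [[0,0,0,0,0,0],[0,0,0,0,0,0],[0,0,0,0,0,0],[0,0,0,0,0,0],[0,0,0,0,0,0],[0,0,0,0,0,0],[0,0,0,0,0,0],[0,0,0,0,0,0]],
], claw=4.6, newtons=40)

```text
clock: 66.0
position: [0.5786, 0.3198, 0.059]
ee_rot: [-0.067, 0.704, -0.704, 0.068]
ft_force: [-1.7, 0.2, 5.3]
grip_width: 0.623
```

```bash
python3 look.py j2 wrist jar
```

```text
t 66.0 pos [578.5913 319.8488  59.0401] jaw -79.08267170999495 tilt [ 0.0009  0.0007 -1.    ] F [-1.6888  0.1541  5.3095] g 52.976138185777984 j [-1.0735  0.6428  0.7002  1.5697 -0.4498  1.0945 -1.643 ]
jar 0.98 18297 zt 105.1 mean [583.3232 321.5817 104.0973] rect [array([581.6, 321.4]), array([46.7, 53.3]), np.float64(19.3)]
```

Emit:
arm_command([
  [[0,0,0.3,0,0,0],[0,0,1,0,0,0],[0,0,2.2,0,0,0],[0,0,3.8,0,0,0],[-0.1,-0.4,5.2,0,0,0],[-0.3,-1.4,6.3,0,0,0],[-0.7,-3.2,7,0,0,0],[-1.2,-5.6,7,0,0,0],[-1.8,-8.4,7,0,0,0],[-2.5,-11.4,7,0,0,0],[-3.1,-14.4,7,0,0,0],[-3.7,-17.2,7,0,0,0],[-4.3,-19.8,7,0,0,0],[-4.8,-22,7,0,0,0],[-5.1,-23.4,6.6,0,0,0],[-5.2,-24.1,5.8,0,0,0],[-5.3,-24.4,4.6,0,0,0],[-5.3,-24.4,3.4,0,0,0],[-5.3,-24.4,2.6,0,0,0],[-5.3,-24.4,2.4,0,0,0]],
])

```text
clock: 68.1
position: [0.5245, 0.0761, 0.0806]
ee_rot: [0.068, -0.703, 0.704, -0.067]
ft_force: [-1.1, 0.4, -3.9]
grip_width: 0.621
```

Emit:
arm_command([
  [[0,0,0,0,0,0],[0,0,0,0,0,0],[0,0,0,0,0,0],[0,0,0,0,0,0]],
])

```text
clock: 68.5
position: [0.5254, 0.0757, 0.0826]
ee_rot: [-0.067, 0.704, -0.704, 0.067]
ft_force: [0.1, 0.3, -4.1]
grip_width: 0.621
```

```bash
python3 look.py j3 wrist jar pad_yellow tub
```

```text
t 68.5 pos [525.4264  75.7097  82.5759] jaw -79.0816602362947 tilt [ 0.0006  0.0003 -1.    ] F [ 0.0569  0.2748 -4.0593] g 52.80243670179231 j [-0.9484  0.3489  0.8451  1.9151 -0.3069  1.0107 -1.3478]
jar 0.74 18565 zt 128.7 mean [530.0169  77.5423 127.6849] rect [array([528.5,  77. ]), array([47.3, 54.3]), np.float64(9.8)]
pad_yellow 0.34 70361 zt 25.7 mean [628.8048  83.238   24.7869] rect [array([582.9,  35.6]), array([162.6, 221.6]), np.float64(10.8)]
tub 0.66 19450 zt 117.9 mean [548.1918 -11.2066 116.7481] rect [array([541.3, -11.8]), array([54.4, 54.4]), np.float64(37.6)]
```

View pics/j3.png

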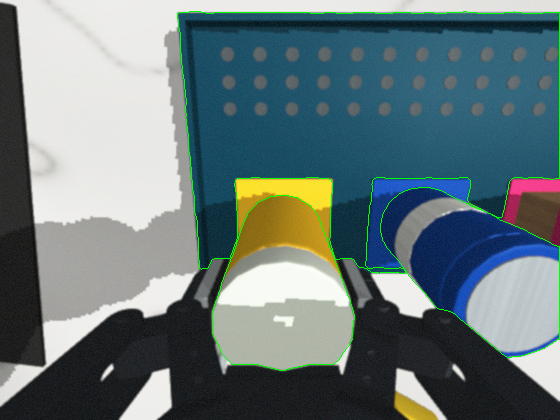

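Emit:
arm_command([
  [[0,0,-0.3,0,0,0],[0,0,-0.7,0,0,0],[0,0,-1,0,0,0],[0,0,-1.15,0,0,0],[0,0,-1.25,0,0,0],[0,0,-1.35,0,0,0],[0,0,-1.4,0,0,0],[0,0,-1.43,0,0,0],[0,0,-1.43,0,0,0],[0,0,-1.43,0,0,0]],
])

```text
clock: 69.7
position: [0.5255, 0.0755, 0.069]
ee_rot: [-0.067, 0.704, -0.704, 0.067]
ft_force: [-5.4, -0.9, 11.3]
grip_width: 0.618
```

```bash
python3 look.py j4 wrist jar pad_yellow
```

```text
t 69.7 pos [525.5339  75.5487  68.9808] jaw -79.09906375229176 tilt [ 0.0003  0.0008 -1.    ] F [-5.3935 -0.8536 11.3004] g 52.558082021256915 j [-0.9341  0.371   0.8324  1.9248 -0.3283  0.9858 -1.3317]
jar 0.92 18544 zt 115.2 mean [530.1832  77.3574 114.1419] rect [array([528.9,  76. ]), array([46.7, 54.5]), np.float64(4.1)]
pad_yellow 0.72 2737 zt 15.3 mean [546.6265  78.6124  14.3659] rect [array([536.4,  77.8]), array([44.3, 67.7]), np.float64(10.1)]
```

Emit:
arm_command([
  [[0,0,0,0,0,0],[0,0,0,0,0,0],[0,0,0,0,0,0],[0,0,0,0,0,0]],
], claw=6.8)

```text
clock: 70.25
position: [0.5253, 0.0755, 0.0679]
ee_rot: [0.067, -0.704, 0.704, -0.067]
ft_force: [1.1, 0.7, -0.6]
grip_width: 0.798
```

Emit:
arm_command([
  [[0,0,0.4,0,0,0],[0,0,1.5,0,0,0],[0,0,3.5,0,0,0],[0,0,6,0,0,0],[0,0.4,8.5,0,0,0],[0,1.4,11,0,0,0],[0,3,13,0,0,0],[0,5.5,14,0,0,0],[0,8.5,14,0,0,0],[0,12,14,0,0,0],[0,15.5,14,0,0,0],[0,18.5,14,0,0,0],[0,21,14,0,0,0],[0,23,14,0,0,0],[0,24,14,0,0,0],[0,24,14,0,0,0],[0,24,14,0,0,0],[0,24,14,0,0,0]],
])

```text
clock: 72.05
position: [0.5257, 0.3139, 0.2082]
ee_rot: [0.066, -0.704, 0.704, -0.067]
ft_force: [0.3, -1.0, -0.6]
grip_width: 0.797
```

```bash
python3 look.py k1t top jar tub carton level timber shelf pad_blue pad_yellow pad_pink; python3 look.py k1s scene jar tub carton level timber shelf
```

```text
t 72.05 pos [525.6943 313.8965 208.2294] jaw -79.2131887253991 tilt [ 0.0003 -0.0002 -1.    ] F [ 0.3473 -1.0327 -0.5673] g 67.71239991301184 j [-1.2193  0.3882  0.7861  1.5648 -0.2809  1.3056 -1.7789]
jar 0.73 866 zt 115.7 mean [525.4465  72.8481 113.6091] rect [array([525.8,  72.9]), array([52.5, 50.9]), np.float64(46.0)]
tub 0.78 876 zt 118.9 mean [545.4694 -21.051  116.3864] rect [array([545.6, -21. ]), array([51.6, 53.1]), np.float64(5.0)]
carton 0.73 1096 zt 116.1 mean [ 561.6854 -113.555   114.0703] rect [array([ 562.3, -113.7]), array([50.4, 50.5]), np.float64(11.3)]
level 0.81 2127 zt 80.4 mean [ 470.2266 -324.4594   78.0493] rect [array([ 471.6, -324.8]), array([201.1,  23.4]), np.float64(9.0)]
timber 0.84 4352 zt 40.9 mean [ 469.8134 -319.7698   38.3368] rect [array([ 472.6, -325.4]), array([299.5,  71.5]), np.float64(8.7)]
shelf 0.83 9836 zt 24.8 mean [628.4136 -11.3739  25.0267] rect [array([589.2, -13. ]), array([170.9, 310.6]), np.float64(10.8)]
pad_blue 0.66 319 zt 17.0 mean [528.4707 -18.085   14.0125] rect [array([543.5, -21.8]), array([63.5, 65.4]), np.float64(11.5
[... 537 characters left out ...]
7.9,  75.5]), array([51.8, 52.4]), np.float64(18.9)]
tub 0.84 1366 zt 117.7 mean [548.4359 -18.6986 115.9223] rect [array([546.5, -17.4]), array([51.9, 53.3]), np.float64(62.9)]
carton 0.69 1650 zt 115.2 mean [ 564.4889 -111.2648  113.4618] rect [array([ 563. , -110.2]), array([51.4, 51.1]), np.float64(11.3)]
level 0.6 1621 zt 79.5 mean [ 478.0734 -321.0988   77.5099] rect [array([ 472.9, -321.8]), array([203. ,  22.2]), np.float64(8.9)]
timber 0.96 4772 zt 39.6 mean [ 492.9727 -320.1546   37.6468] rect [array([ 474., -322.]), array([301.6,  69.6]), np.float64(8.8)]
shelf 0.95 9883 zt 24.9 mean [634.4715 -11.005   24.5391] rect [array([589.3,  -8.6]), array([170.5, 311.6]), np.float64(10.9)]
```

View pics/k1t.png

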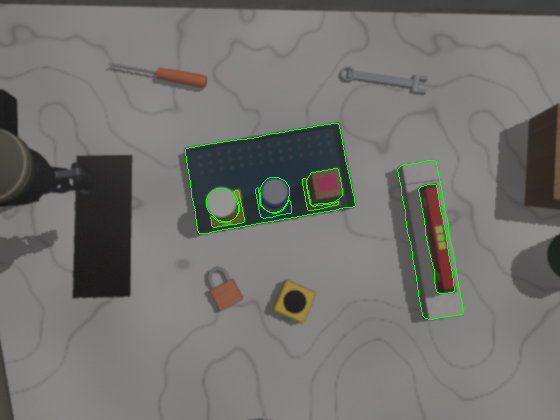

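View pics/k1s.png

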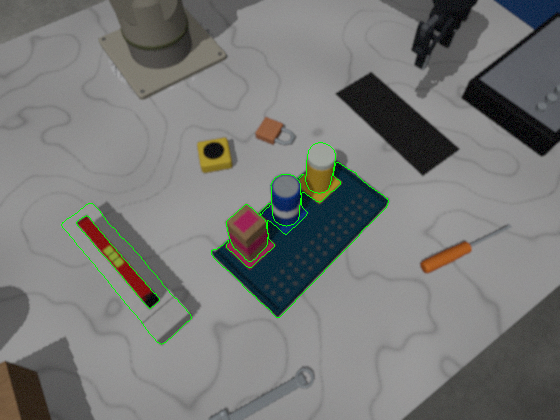

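```bash
python3 -c "
from workcell import manip
print(manip.hand_in(), manip.get_obs()['clock'])"
```

```text
the job is handed in; nothing more can be done
the job is handed in; nothing more can be done
```

The job is done and handed in, at about 73 s on the robot's clock. I moved the jar, tub and carton onto the mat together. Then I stood the level lengthwise on the timber, and after that put the carton, tub and jar back on the pads of their own colours.

**Pads:** in the last top and scene pictures all three stand upright, about 1–2 mm or less from their pad centres. The jar is the farthest off, about 1.5–2 mm by the top camera. The carton is square to its pad to about 0.5°.

**Level:** it stands on its edge, along the timber to within about 0.3°. The wrist and top cameras put it about 1 mm from the middle of the timber. The scene camera put it 1–3 mm off along the length.

**Contact to note:** on the first descent over the jar the fully open gripper pressed on something, most likely the tub's rim. The upward force was about 24 N when I read it. I lifted at once, saw that nothing had moved, and used a narrower opening and a higher grasp from then on.

**Camera disagreement:** the cameras differ by 2–4 mm in absolute position, so I judged each placing within a single camera.

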